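# Load the sample reader and dial in the number of cassettes

## Robot

A 6-joint arm with a two-finger parallel gripper is mounted at the origin on the work surface. World frame = base frame: x ahead of the robot, y to its left, z up, the work surface at z = 0. Lengths are in m, angles in degrees, forces in N, time in s.
With the tool pointing down it reaches from about 0.4 to 0.825 m from the base axis. Payload 7 kg.
Tool frame: the origin (TCP) lies midway between the tips of the shut fingers; the grasp point (between the pads) lies 19 mm behind it; x points along the fingers, z is the direction in which the jaws open and shut, and the axes are right-handed (so a half turn about x gives the same grasp; the last joint's range is limited). The gripper opens to 88 mm and grips with 3 to 60 N. Pads are 19 mm wide; open, the fingers measure 130 mm over their backs; the gripper's body (78 mm by 193 mm) begins 47 mm behind the grasp point.
Start: joints at [84.746, 20.546, 0.682, 0, -70.136, -16.507], TCP at [0.25, 0.627, 0.227] pointing down, gripper open.
Joint ranges: [-176.03, 176.03], [-82.01, 121.73], [-58.28, 71.71], [-173.87, 95.51], [-174.79, -0.11], [-173.66, 173.66]. Speed limits (degrees/s): [136.94, 136.94, 172.46, 180, 180, 180].

## Interface

Orientations are given as [roll, pitch, yaw] about the fixed x, y, z axes, in that order (R = Rz(yaw) Ry(pitch) Rx(roll)).
In Python, from plant import ctrl gives the robot as it stands. The module is installed in compiled form; this text tells all that it offers.
- The arm moves only by the tool servo_tool, never from a script. Its argument "deltas" is a list of rows, each a list of 3 entries, a list of its own where there are three numbers: the turn, a rotation vector about the tool's x, y, z in degrees, then the shift along the tool's x, y, z in cm, then the finger opening in cm, from 0 to 8.76. A call has 1 to 5 rows; each row is the pose to reach, as a shift and turn from the pose measured when the call began, along the tool's axes at that moment; what a row does not reach only later rows make up. A row lasts 1/10 s, in which the tool goes at most 50 mm and 8.59 degrees, less where a joint would pass 70% of its speed; a pose out of reach is approached as far as the arm can. A call with a gripper value outside its range is refused whole. The fingers move at their own pace and stop on an object; the grip force is fixed at half the most. Time passes only in rows, so rows that repeat a pose let the fingers close. It gives the time, the measured TCP pose, the force and the opening at its end, in the units of the state.
- ctrl.get_obs(): the state, without advancing time (a new reading comes with each control period).
- ctrl.snapshot(name): name is "side" or "top"; returns a dict with "image" (400x640x3 uint8, red, green, blue), "vertical_fov" (degrees; the focal length in pixels is half the picture's height over the tangent of half this angle, whatever the lens; pixels are square), "cx", "cy" (the principal point, pixels), "k1" (the pictures are not rectified: a ray, as slopes to the right and down, at radius r is drawn at 1 + k1 r^2 times it, then the intrinsics apply), "rvec" (rotation vector, rad) and "tvec" (3), from world to camera coordinates, as OpenCV has them. Camera axes: x right, y down, z forward; pixel columns grow to the right and rows downward; lengths in m; the calibration is good to about 2 mm. A picture is of the moment at which its call begins. There is no depth.
- ctrl.close_job(): hands the job in, once; it reports no verdict.
The state is a dict: "clock": time; "joint_pos": joint angles; "qvel": joint speeds; "tau": joint torques, N m; "tool_pos": TCP position; "orientation": TCP orientation; "force": force on the tool from outside, world axes, zero at the start; "moment": the same for the moment, N m; "opening": finger opening in m.
Only numpy, scipy, OpenCV 4.12 (cv2) and the standard library are available. Lean on these libraries where they do the work, as an engineer would, in place of code of your own. Each camera call takes 0.05 s, during which the arm holds its last target. There are 200 camera calls.

## Task

First turn the reader's dial back to the red zero mark, then load every sample cassette from the bench into pockets of the reader (one per pocket, any pocket), pressing each down until its steel foot is flush with the deck. With all of them home, turn the dial click by click to the number of cassettes loaded, leave it there, and press the green start button all the way down; do not shift or tip the sample jars.

Things in the scene. Friction and masses are not known exactly. Their poses are not given: they have to be found in the camera images.
- reader: White bench-top sample reader, fixed, 220 x 290 x 60 mm (x, y, z); origin at the centre of its underside, front towards its -x. In its flat top (deck, 60 mm up), in a row along y at x = +45 mm: four pockets 46.5 x 32.5 mm (x, y), 66 mm apart, with black rubber pads in them. In front of them on the deck: black dial (x -62, y +55 mm) on a grey disc 88 mm across, green start button (x -62, y -75 mm).
- seat0 (a point): Point in the reader where the centre of a cassette lies when it is fully home in pocket 0 (pocket 0 at y = +99 mm in the reader's frame), 3 mm above the deck; own axes parallel to the reader's. A cassette's 44 mm length goes along x; its foot's top is then flush with the deck.
- seat1 (a point): Point in the reader where the centre of a cassette lies when it is fully home in pocket 1 (pocket 1 at y = +33 mm in the reader's frame), 3 mm above the deck; own axes parallel to the reader's. A cassette's 44 mm length goes along x; its foot's top is then flush with the deck.
- seat2 (a point): Point in the reader where the centre of a cassette lies when it is fully home in pocket 2 (pocket 2 at y = -33 mm in the reader's frame), 3 mm above the deck; own axes parallel to the reader's. A cassette's 44 mm length goes along x; its foot's top is then flush with the deck.
- seat3 (a point): Point in the reader where the centre of a cassette lies when it is fully home in pocket 3 (pocket 3 at y = -99 mm in the reader's frame), 3 mm above the deck; own axes parallel to the reader's. A cassette's 44 mm length goes along x; its foot's top is then flush with the deck.
- pad0 (a joint): Sinking of the pad in pocket 0, m: 0 = up, its face 10 mm below the deck, so a cassette just set down on it stands 6 mm proud; 0.006 = fully down, cassette flush. A cassette's weight does not sink it, a push of about 6 N does; its weight then keeps it down. An empty pad rises again by itself.
- pad1 (a joint): Sinking of the pad in pocket 1, m: 0 = up, its face 10 mm below the deck, so a cassette just set down on it stands 6 mm proud; 0.006 = fully down, cassette flush. A cassette's weight does not sink it, a push of about 6 N does; its weight then keeps it down. An empty pad rises again by itself.
- pad2 (a joint): Sinking of the pad in pocket 2, m: 0 = up, its face 10 mm below the deck, so a cassette just set down on it stands 6 mm proud; 0.006 = fully down, cassette flush. A cassette's weight does not sink it, a push of about 6 N does; its weight then keeps it down. An empty pad rises again by itself.
- pad3 (a joint): Sinking of the pad in pocket 3, m: 0 = up, its face 10 mm below the deck, so a cassette just set down on it stands 6 mm proud; 0.006 = fully down, cassette flush. A cassette's weight does not sink it, a push of about 6 N does; its weight then keeps it down. An empty pad rises again by itself.
- dial (a joint): Rotary switch with detents, rad: 0 at the red mark 0 (towards the reader's front; end stop), growing clockwise seen from above, a click every 36 degrees (0.628 rad) up to mark 7 (4.40, end stop). Let go between marks it snaps to the nearer one; 0.06 N m takes it over a click. Eight dots on the grey disc are the marks: red 0, then white 1 to 7 in order.
- dial_grip (a point): On the dial's axis, 93 mm above the bench, 11 mm below the top of the dial's grip; turns with the dial. The grip is a black bar 53 mm long (own x), 14 mm thick (own y) and 32 mm high, above a disc 56 mm across; a white line on its top, at its own -x end, is the pointer.
- start (a joint): Green spring push button 28 mm across, in m: 0 = up, 0.006 = fully down (about 5 N); springs back when let go; it switches at about 4 mm.
- start_top (a point): Centre of the top face of the green start button.
- jar0_mid (a point): Centre (half-way up) of a loose sample jar with a blue cap, 60 mm across and 75 mm high; bystander.
- jar1_mid (a point): Centre (half-way up) of a loose sample jar with a blue cap, 60 mm across and 75 mm high; bystander.
- jar2_mid (a point): Centre (half-way up) of a loose sample jar with a blue cap, 60 mm across and 75 mm high; bystander.
- cas0_mid (a point): Centre (half-way up, 19 mm above its underside) of a loose sample cassette, about 130 g (three or four are present; absent ones read None): steel foot 44 x 30 x 16 mm (x, y, z), on its middle a blue finger grip 30 mm long in x, 12 mm thick in y, 22 mm high; 38 mm high overall. Own z is up. A half turn about z makes no difference.
- cas1_mid (a point): Centre (half-way up, 19 mm above its underside) of a loose sample cassette, about 130 g (three or four are present; absent ones read None): steel foot 44 x 30 x 16 mm (x, y, z), on its middle a blue finger grip 30 mm long in x, 12 mm thick in y, 22 mm high; 38 mm high overall. Own z is up. A half turn about z makes no difference.
- cas2_mid (a point): Centre (half-way up, 19 mm above its underside) of a loose sample cassette, about 130 g (three or four are present; absent ones read None): steel foot 44 x 30 x 16 mm (x, y, z), on its middle a blue finger grip 30 mm long in x, 12 mm thick in y, 22 mm high; 38 mm high overall. Own z is up. A half turn about z makes no difference.
- cas3_mid (a point): Centre (half-way up, 19 mm above its underside) of a loose sample cassette, about 130 g (three or four are present; absent ones read None): steel foot 44 x 30 x 16 mm (x, y, z), on its middle a blue finger grip 30 mm long in x, 12 mm thick in y, 22 mm high; 38 mm high overall. Own z is up. A half turn about z makes no difference.

How it is judged:
By the outcome, as a careful person would: the job done as asked, in the order asked, and still so for the second after the job is handed in, with the robot touching nothing.
Of cas0, cas1, cas2, cas3 only 3 to 4 are there at a start; the rules pass over those that are not, and their reading is None.
At some moment in a run one of cas0, cas1, cas2, cas3 may be knocked a few centimetres aside while the robot is not near it.
Once in a run the grip may slacken for a moment while it holds something.
It also fails if it takes over 210 s, if anything falls off the work surface, if the arm or the gripper's body presses on something with over 40 N, if the wrist force passes 120 N, or if a joint passes its speed limit or range.

## Working session

There is one attempt and no reset: what is moved stays moved. The work goes in short steps, Python scripts to look and compute and a tool call to move; the robot and the scene stay as the last step left them, time stands still between calls to the robot, and variables do not carry over. Pictures are saved under pics/ and viewed, on a budget of 14 in all, crops included, one or two more only if the job needs it, and the job is handed in when it is done.

Besides the shell and the picture viewer there is one more tool, called after "Request:" by a JSON object that holds its "fn" and its "kwargs". servo_tool: Moves the arm, as the interface text tells. Its arguments: {"type":"object","properties":{"deltas":{"type":"array","items":{"type":"array"}}},"required":["deltas"]}

```bash
mkdir -p pics
cat > h.py <<'E'
import numpy as np, cv2
from plant import ctrl
from scipy.spatial.transform import Rotation as R
def snap(name,fn=None):
    s=ctrl.snapshot(name)
    if fn: cv2.imwrite('pics/'+fn,s['image'][:,:,::-1])
    return s
def cam(s):
    f=200/np.tan(np.radians(s['vertical_fov'])/2)
    return f,cv2.Rodrigues(np.array(s['rvec'],float))[0],np.array(s['tvec'],float).ravel()
def ray(s,u,v):
    f,Rm,t=cam(s); d=np.array([(u-s['cx'])/f,(v-s['cy'])/f]); x=d.copy()
    for _ in range(30): x=d/(1+s['k1']*(x@x))
    return -Rm.T@t, Rm.T@np.array([x[0],x[1],1.])
def onz(s,u,v,z):
    c,d=ray(s,u,v); return c+d*(z-c[2])/d[2]
def proj(s,p):
    f,Rm,t=cam(s); q=Rm@np.array(p,float)+t; x=q[:2]/q[2]; x=x*(1+s['k1']*(x@x))
    return x*f+[s['cx'],s['cy']]
def tri(a,b):
    (c1,d1),(c2,d2)=a,b
    A=np.stack([d1,-d2],1); k=np.linalg.lstsq(A,c2-c1,rcond=None)[0]
    p,q=c1+k[0]*d1,c2+k[1]*d2
    return (p+q)/2,np.linalg.norm(p-q)
def pose():
    o=ctrl.get_obs(); return o,R.from_euler('xyz',o['orientation'],degrees=True)
def shift(p): # tool-frame shift in cm to world TCP p
    o,r=pose(); return r.inv().apply(np.array(p)-o['tool_pos'])*100
def yawturn(zdir_deg):
    "turn about tool x (deg) to bring tool z axis to world heading zdir_deg mod 180"
    o,r=pose(); z=r.apply([0,0,1]); h=np.degrees(np.arctan2(z[1],z[0]))
    d=(zdir_deg-h+90)%180-90; return -d   # tool x points down
E
python3 - <<'E'
from h import *
for n in('top','side'):
    s=snap(n,n+'0.png'); c,_=ray(s,320,200); print(n,s['vertical_fov'],s['k1'],c, onz(s,320,200,0))
o,r=pose(); print(o['clock'],o['tool_pos'],o['orientation'],o['force'],r.as_matrix())
E
```

```text
top 50.21778046524478 0.03899024612198973 [0.33001371 0.07573898 1.14153812] [ 5.91339970e-01  9.89946449e-02 -2.22044605e-16]
side 56.11740192904869 -0.07753966544516361 [0.30846252 0.58558213 0.62943534] [ 0.60796569 -0.02440555  0.        ]
0.1 [0.25011083 0.62649376 0.22572152] [   5.54882694   89.91588352 -106.21727124] [ 0.12915805 -0.25283217 -0.47627648] [[-4.10014312e-04  9.28705431e-01 -3.70818087e-01]
 [-1.40969228e-03 -3.70818287e-01 -9.28704372e-01]
 [-9.99998922e-01  1.41957311e-04  1.46122968e-03]]
```

```bash
ls -la . pics; ls
```

```text
.:
total 16
drwxr-xr-x  3 agent agent 4096 Dec  4 06:50 .
drwxr-xr-x 23 root  root  4096 Dec  4 06:49 ..
-rw-r--r--  1 agent agent 1380 Dec  4 06:50 h.py
drwxr-xr-x  2 agent agent 4096 Dec  4 06:50 pics

pics:
total 672
drwxr-xr-x 2 agent agent   4096 Dec  4 06:50 .
drwxr-xr-x 3 agent agent   4096 Dec  4 06:50 ..
-rw-r--r-- 1 agent agent 315297 Dec  4 06:50 side0.png
-rw-r--r-- 1 agent agent 363515 Dec  4 06:50 top0.png
h.py
pics
```

View pics/top0.png

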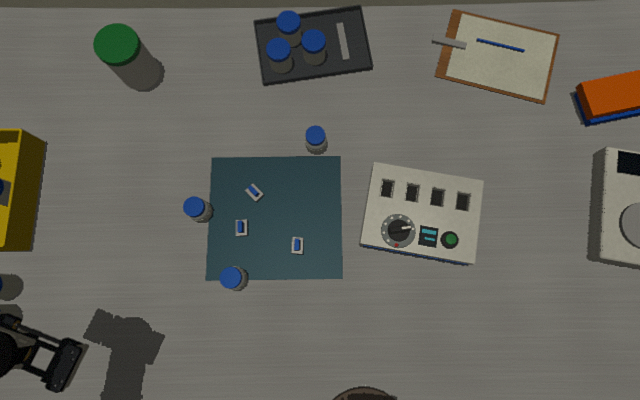

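View pics/side0.png

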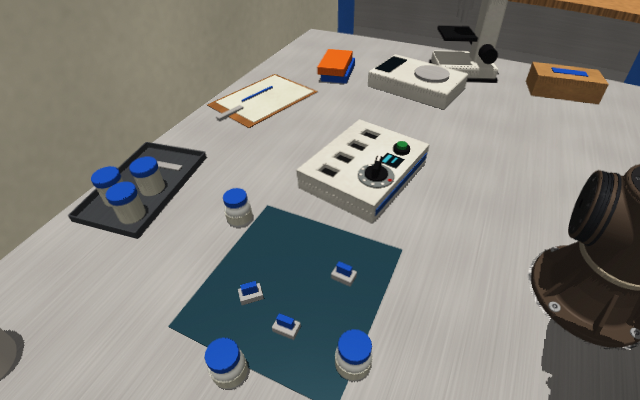

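Three cassettes: top (254,192), (241,228), (297,246). Jars' caps: (316,135), (195,208), (233,278). The reader spans top (360–484, 163–264) and side (298–430, 120–220). Next I'll enlarge the reader and segment the grips.

Run:
```python
from h import *
t=cv2.imread('pics/top0.png'); s=cv2.imread('pics/side0.png')
a=cv2.resize(t[158:268,355:490],None,fx=5.5,fy=5.5,interpolation=cv2.INTER_CUBIC)
cv2.imwrite('pics/top0r.png',a)
b=cv2.resize(s[116:224,292:434],None,fx=5.5,fy=5.5,interpolation=cv2.INTER_CUBIC)
cv2.imwrite('pics/side0r.png',b)
S={'top':snap('top'),'side':snap('side')}
def blobs(im,hsvlo,hsvhi,amin,amax):
    m=cv2.inRange(cv2.cvtColor(im,cv2.COLOR_BGR2HSV),hsvlo,hsvhi)
    n,l,st,c=cv2.connectedComponentsWithStats(m)
    for i in range(1,n):
        if amin<=st[i,4]<=amax:
            ys,xs=np.nonzero(l==i); r=cv2.minAreaRect(np.stack([xs,ys],1).astype(np.float32))
            print(c[i].round(1),st[i,4],[np.round(k,1) for k in r])
for n,im in(('top',t),('side',s)):
    print(n); blobs(im,(105,120,60),(125,255,255),20,900)
    print('green'); blobs(im,(50,100,30),(75,255,255),20,900)
```

```text
top
[287.9  21. ] 410 [array([288.,  21.]), array([20., 24.]), np.float64(90.0)]
[312.9  39.8] 438 [array([312.8,  39.8]), array([23.3, 22.6]), np.float64(45.0)]
[277.6  48.4] 440 [array([277.5,  48.5]), array([22.6, 22.6]), np.float64(45.0)]
[501.1  44.8] 105 [array([500.5,  44.6]), array([48.3,  2.2]), np.float64(13.6)]
[614.1 115.8] 206 [array([614.3, 115.8]), array([ 4.2, 51.2]), np.float64(78.2)]
[314.8 134.7] 284 [array([315. , 134.5]), array([17., 18.]), np.float64(90.0)]
[252.5 190. ] 48 [array([252.5, 190. ]), array([10.6,  3.5]), np.float64(45.0)]
[193.2 206.2] 327 [array([193. , 206.5]), array([19., 20.]), np.float64(90.0)]
[239.5 226. ] 44 [array([239.5, 226. ]), array([10.,  3.]), np.float64(90.0)]
[296.3 244.3] 47 [array([296., 244.]), array([10.,  4.]), np.float64(90.0)]
[229.9 277.1] 373 [array([229.5, 277. ]), array([20., 21.]), np.float64(90.0)]
green
[450.8 238.7] 97 [array([450.8, 238.8]), array([10.6,  9.9]), np.float64(45.0)]
side
[345.5  15.8] 519 [array([345.5,  16.5]), array([33., 15.]), np.float64(90.0)]
[634.1  72.3] 290 [array([631.5,  68. ]), array([34., 15.]), np.float64(90.0)]
[339.4  74.9] 262 [array([340.6,  74.6]), array([18.2, 39.5]), np.float64(61.3)]
[569.5  71.5] 145 [array([569.6,  71.5]), array([35.7,  4.4]), np.float64(7.4)]
[256.2  93.5] 50 [array([256.6,  93.2]), array([ 1.5, 32.2]), np.float64(64.7)]
[399.6 183.3] 122 [array([400.4, 183. ]), array([ 3.4, 78.9]), np.float64(40.7)]
[143.2 166.4] 489 [array([143. , 166.6]), array([20.1, 28.4]), np.float64(76.0)]
[234.6 197.6] 385 [array([234.5, 197.5]), array([19., 23.]), np.float64(90.0)]
[343.8 268.2] 168 [array([343.5, 268. ]), array([17. , 10.9]), np.float64(24.0)]
[248.7 287.7] 187 [array([248.7, 287.8]), array([11.6, 16.5]), np.float64(76.0)]
[284.9 320.6] 197 [array([284.9, 320.7]), array([19.3, 11. ]), np.float64(21.8)]
green
[401.3 145.3] 83 [array([401.5, 145. ]), array([11.,  8.]), np.float64(0.0)]
```

View pics/top0r.png

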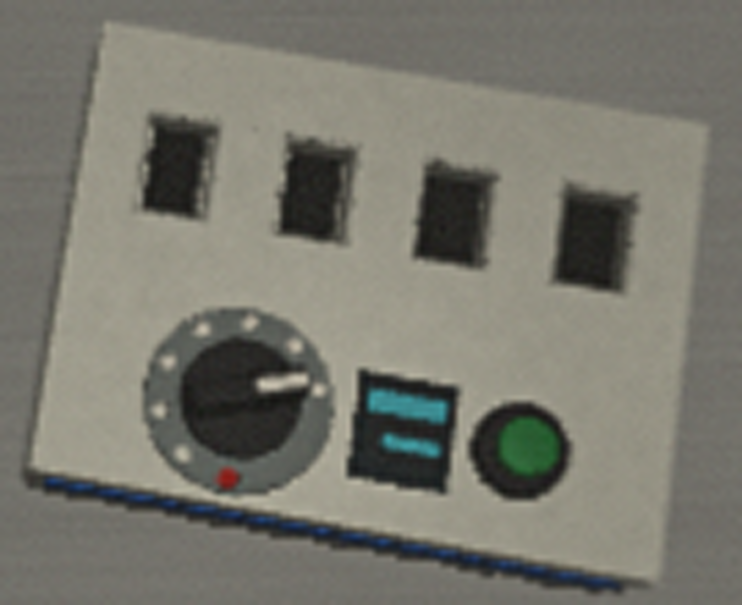

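View pics/side0r.png

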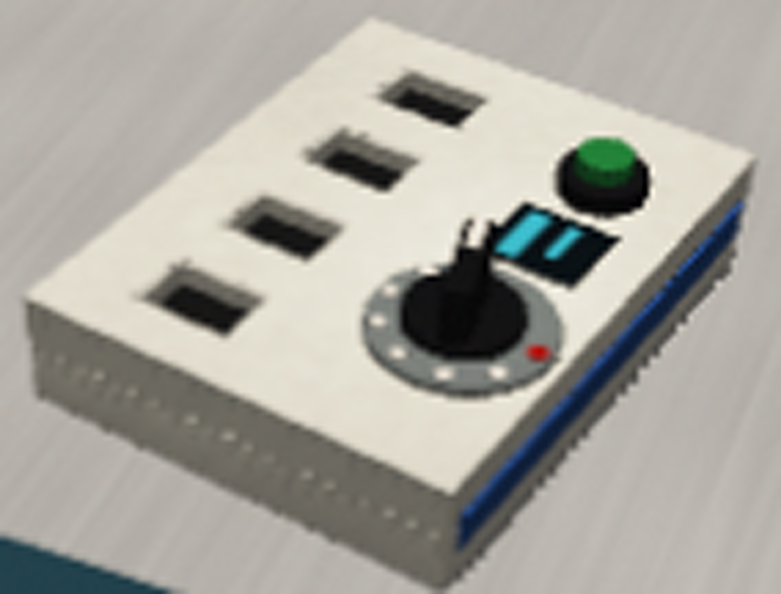

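Top crop: deck corners (105,20), (710,125), (658,585), (28,468), pockets (178,166), (316,190), (455,215), (596,240), red (228,479). Side crop: deck corners (25,300), (372,17), (757,158), (455,495), pockets (203,298), (286,228), (362,160), (434,99). The dial points at about mark 6 or 7. Now I'll fit the poses.

```bash
cat > fit.py <<'E'
from h import *
from scipy.optimize import least_squares, minimize
def rd(p,q): # reader-frame q -> world; p=x,y,yaw(rad),z0
    c,s=np.cos(p[2]),np.sin(p[2]); return np.array([p[0]+c*q[0]-s*q[1],p[1]+s*q[0]+c*q[1],p[3]+q[2]])
def box(x,y,z0,z1,hx,hy,yaw):
    c,s=np.cos(yaw),np.sin(yaw)
    return [(x+c*a*hx-s*b*hy,y+s*a*hx+c*b*hy,z) for a in(-1,1) for b in(-1,1) for z in(z0,z1)]
def sil(s,boxes,win,k=6):
    u0,v0,u1,v1=win; m=np.zeros(((v1-v0)*k,(u1-u0)*k),np.uint8)
    for b in boxes:
        p=np.array([proj(s,q) for q in b]); p=((p+.5-[u0,v0])*k-.5)
        h=cv2.convexHull(np.round(p*16).astype(np.int32).reshape(-1,1,2)); cv2.fillConvexPoly(m,h,1,shift=4)
    return cv2.resize(m.astype(np.float32),(u1-u0,v1-v0),interpolation=cv2.INTER_AREA)
def matmask(im):
    h=cv2.cvtColor(im,cv2.COLOR_RGB2HSV)
    teal=(h[...,0]>85)&(h[...,0]<105)&(h[...,1]>90)
    return (~teal).astype(np.float32)
def fitcas(S,x0,zb=0,names=('top','side')):
    def cost(p):
        e=0
        for n in names:
            s=S[n]; u,v=proj(s,(x0[0],x0[1],zb+.019)).round().astype(int); w=22
            win=(u-w,v-w,u+w,v+w); M=matmask(s['image'])[v-w:v+w,u-w:u+w]
            bx=[box(p[0],p[1],zb,zb+.016,.022,.015,p[2]),box(p[0],p[1],zb+.016,zb+.038,.015,.006,p[2])]
            e+=np.abs(sil(s,bx,win)-M).sum()
        return e
    best=None
    for yaw in np.radians(range(0,180,20)):
        r=minimize(cost,[x0[0],x0[1],yaw],method='Nelder-Mead',options=dict(initial_simplex=[[x0[0],x0[1],yaw],[x0[0]+.004,x0[1],yaw],[x0[0],x0[1]+.004,yaw],[x0[0],x0[1],yaw+.25]],xatol=1e-4,fatol=.05))
        if best is None or r.fun<best.fun: best=r
    return best.x,best.fun
E
cat > m1.py <<'E'
from fit import *
S={'top':snap('top'),'side':snap('side')}
Q=[(.11,.145,.06),(.11,-.145,.06),(-.11,-.145,.06),(-.11,.145,.06)]+[(.045,y,.06) for y in(.099,.033,-.033,-.099)]
red=None
T=np.array([(105,20),(710,125),(658,585),(28,468),(178,166),(316,190),(455,215),(596,240)])/5.5+[355,158]-.4
D=np.array([(25,300),(372,17),(757,158),(455,495),(203,298),(286,228),(362,160),(434,99)])/5.5+[292,116]-.4
def res(p,which):
    e=[]
    for n,P in which: e+=[proj(S[n],rd(p,q))-a for q,a in zip(Q,P)]
    return np.ravel(e)
for lab,w,fz in(('top',[('top',T)],1),('side',[('side',D)],1),('both',[('top',T),('side',D)],1),('both,z free',[('top',T),('side',D)],0)):
    f=(lambda p:res([*p,0.],w)) if fz else (lambda p:res(p,w))
    r=least_squares(f,[.6,-.15,0.]+([] if fz else [0.])); print(lab,r.x.round(4),np.degrees(r.x[2]).round(2),'rms px',np.sqrt(np.mean(r.fun**2)).round(2))
p=r.x; 
for n,(a,b) in {'top':((228/5.5+354.6),(479/5.5+157.6)),'side':((538/5.5+291.6),(353/5.5+115.6))}.items(): print('red',onz(S[n],a,b,.062))
pt=onz(S['top'],283/5.5+354.6,383/5.5+157.6,.104); c=rd([*p[:3],0],(-.062,.055,.104)); v=pt-c
a=np.degrees(np.arctan2(v[1],v[0])-p[2]); print('dial centre',c,'pointer heading in reader',a,'dial deg',(180-a)%360,np.hypot(*v[:2]))
for n,u,v in(('top',450.8,238.7),('side',401.3,145.3)): print('button z=.075',onz(S[n],u,v,.075))
print('button model',rd([*p[:3],0],(-.062,-.075,.07)),tri(ray(S['top'],450.8,238.7),ray(S['side'],401.3,145.3)))
for tp,sp in(((252.5,190),(248.7,287.7)),((239.5,226),(284.9,320.6)),((296.3,244.3),(343.8,268.2))):
    x=onz(S['top'],*tp,.038); print('tri',tri(ray(S['top'],*tp),ray(S['side'],*sp)))
    for nm in(('top','side'),('top',),('side',)):
        q,e=fitcas(S,x[:2],names=nm); print(nm,q[:2].round(4),np.degrees(q[2]).round(1)%180,e.round(1))
for tp,sp in(((314.8,134.7),(234.6,197.6)),((193.2,206.2),None),((229.9,277.1),None)): print('jar',onz(S['top'],*tp,.075), tri(ray(S['top'],*tp),ray(S['side'],*sp)) if sp else '')
E
python3 m1.py
```

```text
top [ 0.5445 -0.1659 -0.1975] -11.32 rms px 0.06
side [ 0.5432 -0.1615 -0.1926] -11.03 rms px 0.23
both [ 0.5442 -0.1647 -0.1953] -11.19 rms px 0.51
both,z free [ 0.5451 -0.1666 -0.1956 -0.0038] -11.21 rms px 0.27
red [ 0.45840966 -0.09371175  0.062     ]
red [ 0.4592801  -0.09499143  0.062     ]
dial centre [ 0.49496346 -0.10057885  0.104     ] pointer heading in reader -74.3015846613829 dial deg 254.3015846613829 0.0131426627938171
button z=.075 [ 0.47022736 -0.22890596  0.075     ]
button z=.075 [ 0.46999594 -0.2251103   0.075     ]
button model [ 0.46969321 -0.2280991   0.07      ] (array([ 0.4707899 , -0.22980861,  0.07178685]), np.float64(0.00028060344057707307))
tri (array([0.61523393, 0.27989899, 0.02565267]), np.float64(0.0008814557704041477))
('top', 'side') [0.6135 0.2808] 43.3 887.8
('top',) [0.6126 0.2779] 48.9 857.4
('side',) [0.6137 0.2809] 43.9 21.7
tri (array([0.5177837 , 0.31170576, 0.02629139]), np.float64(0.00013732335234028036))
('top', 'side') [0.5166 0.3126] 2.1 1274.1
('top',) [0.518  0.3109] 2.0 1249.2
('side',) [0.5166 0.3128] 3.1 21.8
tri (array([0.46728473, 0.16161529, 0.02634172]), np.float64(0.00022436977189428114))
('top', 'side') [0.4671 0.1635] 176.1 1722.4
('top',) [0.4474 0.1867] 170.7 1696.6
('side',) [0.467  0.1633] 176.5 21.9
jar [0.75196265 0.10961911 0.075     ] (array([0.75614011, 0.10996419, 0.06451667]), np.float64(6.051463502907537e-05))
jar [0.5624968  0.42064011 0.075     ] 
jar [0.38284318 0.32067228 0.075     ]
```

Request:
{"fn": "servo_tool", "kwargs": {"deltas": [[[0, 0, 0], [0, 3.2, 3.8], 8.7], [[0, 0, 0], [0, 6.5, 7.6], 8.7], [[0, 0, 0], [0, 9.7, 11.4], 8.7], [[0, 0, 0], [0, 13, 15.2], 8.7], [[0, 0, 0], [0, 16.2, 19], 8.7]]}}

```text
clock: 0.8
tool_pos: [0.3305, 0.3883, 0.2264]
orientation: [35.4, 90.0, -76.4]
force: [1.3, 0.4, 0.5]
opening: 0.087
```

Request:
{"fn": "servo_tool", "kwargs": {"deltas": [[[0, 0, 0], [0, 3.2, 3.8], 8.7], [[0, 0, 0], [0, 6.5, 7.6], 8.7], [[0, 0, 0], [0, 9.7, 11.4], 8.7], [[0, 0, 0], [0, 13, 15.2], 8.7], [[0, 0, 0], [0, 16.2, 19], 8.7]]}}

```text
clock: 1.3
tool_pos: [0.4103, 0.1515, 0.227]
orientation: [143.2, 89.9, 31.5]
force: [1.6, -0.1, 0.6]
opening: 0.087
```

Request:
{"fn": "servo_tool", "kwargs": {"deltas": [[[0, 0, 0], [0, 3.2, 3.8], 8.7], [[0, 0, 0], [0, 6.5, 7.6], 8.7], [[0, 0, 0], [0, 9.7, 11.4], 8.7], [[0, 0, 0], [0, 13, 15.2], 8.7], [[0, 0, 0], [0, 16.2, 19], 8.7]]}}

```text
clock: 1.8
tool_pos: [0.4905, -0.0856, 0.2274]
orientation: [133.8, 89.9, 22.1]
force: [0.6, 1.6, -0.3]
opening: 0.0871
```

Request:
{"fn": "servo_tool", "kwargs": {"deltas": [[[8.5, 0, 0], [0, 0, 0], 8.7], [[17, 0, 0], [0, 0, 0], 8.7], [[25, 0, 0], [0, 0, 0], 8.7], [[33, 0, 0], [0, 0, 0], 8.7], [[41, 0, 0], [0, 0, 0], 8.7]]}}

```text
clock: 2.3
tool_pos: [0.4904, -0.0858, 0.2274]
orientation: [176.7, 89.9, 23.6]
force: [0.5, 1.1, 0.0]
opening: 0.0871
```

Run:
```python
from h import *
o,r=pose(); print(o['clock'],o['tool_pos'],o['joint_pos'],o['force'],r.as_matrix().round(3))
S={'top':snap('top'),'side':snap('side')}
im=S['top']['image']; h=cv2.cvtColor(im,cv2.COLOR_RGB2HSV); print(h[265,320],h[170,225],h[240,270],np.percentile(h[205:220,255:290].reshape(-1,3),[1,99],axis=0))
```

```text
2.3 [ 0.49035982 -0.08580875  0.22737934] [ 1.27139050e+01  3.56426352e+00 -2.11364023e+01 -2.92801657e-02
 -6.51613780e+01  1.42532599e+01] [0.47772234 1.13581535 0.03521644] [[ 0.002  0.453 -0.891]
 [ 0.001 -0.891 -0.453]
 [-1.     0.    -0.002]]
[14 88 64] [96 83 83] [19 79 55] [[12.   51.24 46.72]
 [28.8  85.   93.  ]]
```

Request:
{"fn": "servo_tool", "kwargs": {"deltas": [[[8, 0, 0], [2, 1.5, 0.3], 8.7], [[16, 0, 0], [4, 1.5, 0.3], 8.7], [[20.2, 0, 0], [6, 1.5, 0.3], 6], [[20.2, 0, 0], [8, 1.5, 0.3], 6], [[20.2, 0, 0], [10, 1.5, 0.3], 6]]}}

```text
clock: 2.9
tool_pos: [0.4948, -0.1003, 0.1267]
orientation: [-165.6, 89.8, 21.6]
force: [-0.3, 0.2, 0.4]
opening: 0.0682
```

```bash
sed -i 's/(h\[...,0\]>85).*$/(h[...,0]>80)\&(h[...,0]<106)\&(h[...,1]>60)/' fit.py
python3 - <<'E'
from fit import *
o,r=pose(); print(o['clock'],o['tool_pos'],o['force'],r.as_matrix().round(3)); print(shift([.495,-.1006,.078]),yawturn(6.8))
S={'top':snap('top'),'side':snap('side')}
for n in S: S[n]['image']=cv2.imread(f'pics/{n}0.png')[:,:,::-1].copy()
h=cv2.cvtColor(S['top']['image'],cv2.COLOR_RGB2HSV);print(h[170,225],h[228,241],h[222,241],h[260,320])
for x in((.6135,.2808),(.5166,.3126),(.4671,.1635)):
    for nm in(('top','side'),('top',),('side',)):
        q,e=fitcas(S,x,names=nm); print(nm,q[:2].round(4),np.degrees(q[2]).round(1)%180,e.round(1))
E
```

```text
2.9 [ 0.4947724  -0.10032862  0.12674987] [-0.29091545  0.22183094  0.37526017] [[ 0.003  0.126 -0.992]
 [ 0.001 -0.992 -0.126]
 [-1.    -0.001 -0.003]]
[ 4.87499899  0.03319469 -0.00587292] 0.446665363320335
[95 94 68] [109 186 111] [108 201 109] [94 73 84]
('top', 'side') [0.614  0.2803] 44.4 49.6
('top',) [0.614  0.2787] 45.2 15.4
('side',) [0.6138 0.2806] 44.5 24.9
('top', 'side') [0.5169 0.3123] 1.7 46.4
('top',) [0.5169 0.3108] 1.9 13.4
('side',) [0.517  0.3126] 2.1 25.8
('top', 'side') [0.4673 0.1625] 175.8 55.6
('top',) [0.4672 0.1611] 175.4 25.9
('side',) [0.4673 0.163 ] 175.2 21.3
```

Request:
{"fn": "servo_tool", "kwargs": {"deltas": [[[0.4, 0, 0], [2, 0, 0], 6], [[0.4, 0, 0], [4, 0, 0], 6], [[0.4, 0, 0], [4.8, 0, 0], 5], [[0.4, 0, 0], [4.8, 0, 0], 3], [[0.4, 0, 0], [4.8, 0, 0], 0]]}}

```text
clock: 3.5
tool_pos: [0.4936, -0.1003, 0.0781]
orientation: [-31.4, 89.9, 155.4]
force: [-0.1, 0.1, 0.7]
opening: 0.0411
```

Request:
{"fn": "servo_tool", "kwargs": {"deltas": [[[0, 0, 0], [0, 0, 0], 0], [[0, 0, 0], [0, 0, 0], 0], [[0, 0, 0], [0, 0, 0], 0], [[0, 0, 0], [0, 0, 0], 0], [[0, 0, 0], [0, 0, 0], 0]]}}

```text
clock: 4.0
tool_pos: [0.4962, -0.1, 0.079]
orientation: [-172.3, 89.8, 14.6]
force: [5.3, -0.0, -2.6]
opening: 0.0141
```

Request:
{"fn": "servo_tool", "kwargs": {"deltas": [[[-6, 0, 0], [0, 0, 0], 0], [[-12, 0, 0], [0, 0, 0], 0], [[-18, 0, 0], [0, 0, 0], 0], [[-24, 0, 0], [0, 0, 0], 0], [[-30, 0, 0], [0, 0, 0], 0]]}}

```text
clock: 4.5
tool_pos: [0.4977, -0.0994, 0.0791]
orientation: [158.0, 89.6, 15.1]
force: [6.3, 2.9, -8.0]
opening: 0.0138
```

Run:
```python
from h import *
o,r=pose(); print(o['clock'],o['tool_pos'],o['opening'],o['force'],o['moment'],o['joint_pos'][5])
```

```text
4.5 [ 0.49767788 -0.09944468  0.07909165] 0.013791760685549102 [ 6.3284776   2.92007477 -7.98585952] [ 0.7747842  -1.97772546 -0.01767712] 26.29268174348807
```

Request:
{"fn": "servo_tool", "kwargs": {"deltas": [[[-8, 0, 0], [0, 0, 0], 0], [[-16, 0, 0], [0, 0, 0], 0], [[-24, 0, 0], [0, 0, 0], 0], [[-32, 0, 0], [0, 0, 0], 0], [[-38, 0, 0], [0, 0, 0], 0]]}}

```text
clock: 5.0
tool_pos: [0.4989, -0.0979, 0.0791]
orientation: [128.2, 89.5, 23.7]
force: [2.6, 10.1, -4.1]
opening: 0.014
```

Request:
{"fn": "servo_tool", "kwargs": {"deltas": [[[-8, 0, 0], [0, 0, 0], 0], [[-16, 0, 0], [0, 0, 0], 0], [[-24, 0, 0], [0, 0, 0], 0], [[-32, 0, 0], [0, 0, 0], 0], [[-38, 0, 0], [0, 0, 0], 0]]}}

```text
clock: 5.5
tool_pos: [0.4989, -0.096, 0.0791]
orientation: [101.4, 89.4, 35.2]
force: [-1.9, 16.5, 3.0]
opening: 0.0139
```

Request:
{"fn": "servo_tool", "kwargs": {"deltas": [[[-8, 0, 0], [0, 0, 0], 0], [[-16, 0, 0], [0, 0, 0], 0], [[-24, 0, 0], [0, 0, 0], 0], [[-32, 0, 0], [0, 0, 0], 0], [[-38, 0, 0], [0, 0, 0], 0]]}}

```text
clock: 6.0
tool_pos: [0.4975, -0.0944, 0.079]
orientation: [78.0, 89.4, 50.0]
force: [-6.6, 14.2, 7.1]
opening: 0.0139
```

Run:
```python
from h import *
o,r=pose(); print(o['clock'],o['tool_pos'],o['opening'],o['force'],o['moment'],o['joint_pos'][5],r.as_matrix().round(3)); print('heading err to 150.8',yawturn(150.8))
```

```text
6.0 [ 0.49752939 -0.09442205  0.07901468] 0.013860831698619203 [-6.55379631 14.16368324  7.10267206] [4.95982816e+00 2.65202812e+00 2.28977222e-03] 141.2479602599587 [[ 0.007  0.469  0.883]
 [ 0.009  0.883 -0.469]
 [-1.     0.011  0.002]]
heading err to 150.8 1.231338602978667
```

Request:
{"fn": "servo_tool", "kwargs": {"deltas": [[[0, 0, 0], [0, 0, 0], 8.7], [[0, 0, 0], [0, 0, 0], 8.7], [[0, 0, 0], [0, 0, 0], 8.7], [[0, 0, 0], [0, 0, 0], 8.7], [[0, 0, 0], [0, 0, 0], 8.7]]}}

```text
clock: 6.5
tool_pos: [0.4975, -0.0946, 0.079]
orientation: [77.7, 89.4, 49.7]
force: [0.1, 0.0, -0.3]
opening: 0.0481
```

Request:
{"fn": "servo_tool", "kwargs": {"deltas": [[[0, 0, 0], [-2, 0, 0], 8.7], [[0, 0, 0], [-5, 0, 0], 8.7], [[8, 0, 0], [-6, 0, 0], 8.7], [[16, 0, 0], [-6, 0, 0], 8.7], [[20, 0, 0], [-6, 0, 0], 8.7]]}}

```text
clock: 7.0
tool_pos: [0.4974, -0.0952, 0.1396]
orientation: [94.2, 89.3, 45.9]
force: [-0.5, 0.2, -0.5]
opening: 0.0851
```

Request:
{"fn": "servo_tool", "kwargs": {"deltas": [[[8, 0, 0], [0, 0, 0], 8.7], [[16, 0, 0], [0, 0, 0], 8.7], [[24, 0, 0], [0, 0, 0], 8.7], [[32, 0, 0], [0, 0, 0], 8.7], [[40, 0, 0], [0, 0, 0], 8.7]]}}

```text
clock: 7.5
tool_pos: [0.4973, -0.0953, 0.1395]
orientation: [134.5, 89.3, 45.8]
force: [-0.0, 0.3, 0.0]
opening: 0.0868
```

Request:
{"fn": "servo_tool", "kwargs": {"deltas": [[[8, 0, 0], [0, 0, 0], 8.7], [[16, 0, 0], [0, 0, 0], 8.7], [[24, 0, 0], [0, 0, 0], 8.7], [[32, 0, 0], [0, 0, 0], 8.7], [[40, 0, 0], [0, 0, 0], 8.7]]}}

```text
clock: 8.0
tool_pos: [0.4973, -0.0955, 0.1395]
orientation: [175.0, 89.3, 45.9]
force: [-1.1, -0.2, 0.6]
opening: 0.0868
```

Request:
{"fn": "servo_tool", "kwargs": {"deltas": [[[8, 0, 0], [0, 0, 0], 8.7], [[16, 0, 0], [0, 0, 0], 8.7], [[24, 0, 0], [0, 0, 0], 8.7], [[32, 0, 0], [0, 0, 0], 8.7], [[40, 0, 0], [0, 0, 0], 8.7]]}}

```text
clock: 8.5
tool_pos: [0.4972, -0.0956, 0.1394]
orientation: [-144.4, 89.3, 46.2]
force: [-0.1, 1.2, 0.2]
opening: 0.0873
```

Request:
{"fn": "servo_tool", "kwargs": {"deltas": [[[8, 0, 0], [0, 0, 0], 8.7], [[16, 0, 0], [0, 0, 0], 8.7], [[24, 0, 0], [0, 0, 0], 8.7], [[32, 0, 0], [0, 0, 0], 8.7], [[40, 0, 0], [0, 0, 0], 8.7]]}}

```text
clock: 9.0
tool_pos: [0.4972, -0.0958, 0.1394]
orientation: [-104.2, 89.3, 46.0]
force: [-0.3, 0.2, -0.1]
opening: 0.0875
```

Run:
```python
from h import *
o,r=pose(); print(o['clock'],o['tool_pos'],o['opening'],o['force'],o['joint_pos'][5],r.as_matrix().round(3)); print('turn to 150.8',yawturn(150.8),shift([.4965,-.0985,.079]))
t=snap('top')['image'];s=snap('side')['image']
a=cv2.resize(t[158:268,355:490],None,fx=3,fy=3); b=cv2.resize(s[106:224,292:434],None,fx=3,fy=3)
c=np.zeros((360,840,3),np.uint8)[:, :800]; c[:330,:390]=a[:, :390]; c[:354,370:370+426]=b; cv2.imwrite('pics/d1.png',c[:,:,::-1])
```

```text
9.0 [ 0.49719846 -0.09579787  0.13939019] 0.08745561778931231 [-0.33342549  0.15948152 -0.13413837] -40.54074646187292 [[ 0.008 -0.497 -0.868]
 [ 0.008 -0.868  0.497]
 [-1.    -0.011 -0.003]]
turn to 150.8 -0.5808711871341359 [ 6.03579047  0.33718744 -0.05642101]
```

View pics/d1.png

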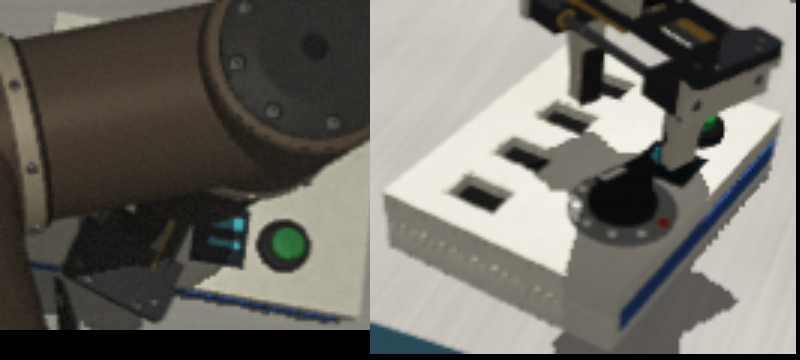

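Request:
{"fn": "servo_tool", "kwargs": {"deltas": [[[-0.6, -0.2, 0.6], [2, 0.34, -0.1], 8.7], [[-0.6, -0.2, 0.6], [4, 0.34, -0.1], 7], [[-0.6, -0.2, 0.6], [6, 0.34, -0.1], 5], [[-0.6, -0.2, 0.6], [6, 0.34, -0.1], 3], [[-0.6, -0.2, 0.6], [6, 0.34, -0.1], 0]]}}

```text
clock: 9.6
tool_pos: [0.4969, -0.0989, 0.0795]
orientation: [-0.3, 89.9, 150.9]
force: [1.2, -0.5, -0.2]
opening: 0.0607
```

Request:
{"fn": "servo_tool", "kwargs": {"deltas": [[[0, 0, 0], [0, 0, 0], 0], [[0, 0, 0], [0, 0, 0], 0], [[0, 0, 0], [0, 0, 0], 0], [[0, 0, 0], [0, 0, 0], 0], [[0, 0, 0], [0, 0, 0], 0]]}}

```text
clock: 10.1
tool_pos: [0.497, -0.0988, 0.0798]
orientation: [-29.4, 90.0, 121.7]
force: [-0.1, 0.2, 0.4]
opening: 0.0206
```

Request:
{"fn": "servo_tool", "kwargs": {"deltas": [[[0, 0, 0], [0, 0, 0], 0], [[-8, 0, 0], [0, 0, 0], 0], [[-16, 0, 0], [0, 0, 0], 0], [[-24, 0, 0], [0, 0, 0], 0], [[-32, 0, 0], [0, 0, 0], 0]]}}

```text
clock: 10.6
tool_pos: [0.4961, -0.0984, 0.0797]
orientation: [-36.7, 89.9, 146.8]
force: [-2.3, 4.8, 2.2]
opening: 0.0138
```

Request:
{"fn": "servo_tool", "kwargs": {"deltas": [[[-8, 0, 0], [0, 0, 0], 0], [[-16, 0, 0], [0, 0, 0], 0], [[-24, 0, 0], [0, 0, 0], 0], [[-32, 0, 0], [0, 0, 0], 0], [[-38, 0, 0], [0, 0, 0], 0]]}}

```text
clock: 11.1
tool_pos: [0.4969, -0.098, 0.0797]
orientation: [-120.6, 89.9, 101.2]
force: [2.2, 1.7, -3.9]
opening: 0.0136
```

Run:
```python
from h import *
o,r=pose(); print(o['clock'],o['tool_pos'],o['opening'],o['force'],o['moment'],o['joint_pos'][5],r.as_matrix().round(3)); print('turn to 258.8',yawturn(258.8))
```

```text
11.1 [ 0.49687635 -0.09803628  0.07971872] 0.0136306486476735 [ 2.19069331  1.66051794 -3.88635724] [ 0.78270486 -0.97203966 -0.03719722] 30.91253089271606 [[-0.     0.667 -0.745]
 [ 0.002 -0.745 -0.667]
 [-1.    -0.002 -0.001]]
turn to 258.8 -36.98066771629675
```

Request:
{"fn": "servo_tool", "kwargs": {"deltas": [[[-8, 0, 0], [0, 0, 0], 0], [[-16, 0, 0], [0, 0, 0], 0], [[-24, 0, 0], [0, 0, 0], 0], [[-32, 0, 0], [0, 0, 0], 0], [[-38, 0, 0], [0, 0, 0], 0]]}}

```text
clock: 11.6
tool_pos: [0.4974, -0.0973, 0.0797]
orientation: [175.7, 89.8, 75.8]
force: [1.1, 4.6, -1.0]
opening: 0.014
```

Request:
{"fn": "servo_tool", "kwargs": {"deltas": [[[0, 0, 0], [0, 0, 0], 0], [[0, 0, 0], [0, 0, 0], 8.7], [[0, 0, 0], [0, 0, 0], 8.7], [[0, 0, 0], [0, 0, 0], 8.7], [[0, 0, 0], [0, 0, 0], 8.7]]}}

```text
clock: 12.1
tool_pos: [0.4973, -0.0974, 0.0797]
orientation: [177.0, 89.8, 77.1]
force: [-0.1, -1.2, 0.6]
opening: 0.0404
```

Request:
{"fn": "servo_tool", "kwargs": {"deltas": [[[0, 0, 0], [-1, 0, 0], 8.7], [[0, 0, 0], [-4, 0, 0], 8.7], [[0, 0, 0], [-8, 0, 0], 8.7], [[0, 0, 0], [-11, 0, 0], 8.7], [[0, 0, 0], [-11, 0, 0], 8.7]]}}

```text
clock: 12.6
tool_pos: [0.5, -0.0977, 0.1951]
orientation: [117.4, 89.4, 17.5]
force: [0.4, -0.8, -0.6]
opening: 0.0805
```

Run:
```python
from h import *
o,r=pose(); print(o['clock'],o['tool_pos'],o['opening'],o['force'],o['joint_pos'],r.as_matrix().round(3)); print(shift([.467,.162,.19]),yawturn(85.5))
```

```text
12.6 [ 0.49995653 -0.09769477  0.19511768] 0.08050892880399302 [ 0.42532214 -0.84813736 -0.55977879] [ 11.01159569   5.97126876 -22.89156341  -0.07102961 -60.58989199
  69.13491643] [[ 0.009  0.985 -0.172]
 [ 0.003 -0.172 -0.985]
 [-1.     0.009 -0.004]]
[  0.55643402  -7.71083941 -25.01540143] -5.386991701488398
```

Request:
{"fn": "servo_tool", "kwargs": {"deltas": [[[-2, -0.3, -0.5], [0.1, -1.5, -4.6], 6], [[-4, -0.3, -0.5], [0.1, -3, -9.2], 5], [[-5.4, -0.3, -0.5], [0.1, -4.5, -14], 5], [[-5.4, -0.3, -0.5], [0.1, -6, -19], 5], [[-5.4, -0.3, -0.5], [0.1, -7.5, -23.5], 5]]}}

```text
clock: 13.1
tool_pos: [0.4658, 0.1484, 0.195]
orientation: [34.8, 89.9, -59.7]
force: [1.3, 0.9, -0.2]
opening: 0.0527
```

Request:
{"fn": "servo_tool", "kwargs": {"deltas": [[[0, 0, 0], [0, 0, -1.5], 5], [[0, 0, 0], [0, 0, -1.5], 5], [[0, 0, 0], [0, 0, -1.5], 5]]}}

```text
clock: 13.4
tool_pos: [0.4667, 0.1632, 0.1949]
orientation: [5.3, 89.9, -89.2]
force: [0.3, -0.3, -0.2]
opening: 0.0502
```

Run:
```python
from h import *
o,r=pose(); print(o['clock'],o['tool_pos'],o['opening'],o['force'],r.as_matrix().round(3)); print(shift([.468,.163,.019]),yawturn(85.5))
t=snap('top')['image'];s=snap('side')['image']
a=cv2.resize(t[150:270,230:490],None,fx=3,fy=3); b=cv2.resize(s[106:306,292:434],None,fx=2.5,fy=2.5)
cv2.imwrite('pics/t2.png',a[:,:,::-1])
```

```text
13.4 [0.46671002 0.16316117 0.19494188] 0.050189803619625516 [ 0.29847521 -0.25572345 -0.20618273] [[ 0.     0.997 -0.078]
 [-0.001 -0.078 -0.997]
 [-1.     0.     0.001]]
[ 1.75941971e+01  1.27938059e-01 -1.48125454e-02] 0.027723492061909383
```

View pics/t2.png

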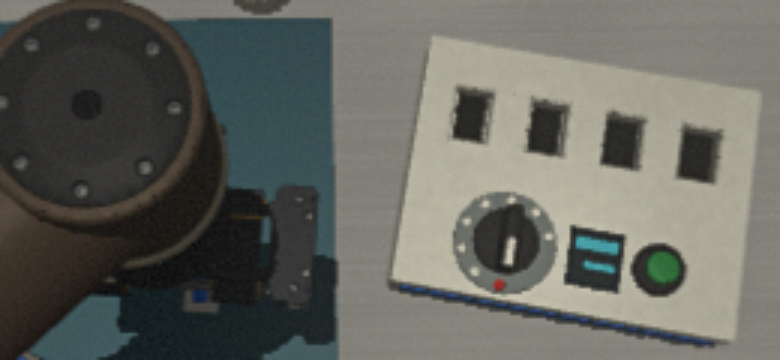

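The dial's pointer at (509,250) lines up with the red mark at (499,285), so it is at zero. The cassette under the gripper at (200,296) hasn't moved. Grasping it.

Request:
{"fn": "servo_tool", "kwargs": {"deltas": [[[0, 0, 0], [4.5, 0.13, 0], 5], [[0, 0, 0], [9, 0.13, 0], 5], [[0, 0, 0], [13, 0.13, 0], 5], [[0, 0, 0], [16, 0.13, 0], 5], [[0, 0, 0], [17.5, 0.13, 0], 5]]}}

```text
clock: 14.0
tool_pos: [0.4671, 0.1594, 0.0174]
orientation: [-35.3, 89.7, -130.0]
force: [0.1, -0.8, 0.6]
opening: 0.0504
```

Request:
{"fn": "servo_tool", "kwargs": {"deltas": [[[0, 0, 0], [0, 0, 0], 3], [[0, 0, 0], [0, 0, 0], 0], [[0, 0, 0], [0, 0, 0], 0], [[0, 0, 0], [0, 0, 0], 0], [[0, 0, 0], [0, 0, 0], 0]]}}

```text
clock: 14.5
tool_pos: [0.4678, 0.16, 0.0185]
orientation: [-24.4, 89.9, -119.1]
force: [-0.1, 2.1, 1.1]
opening: 0.0156
```

Request:
{"fn": "servo_tool", "kwargs": {"deltas": [[[0, 0, 0], [0, 0, 0], 0], [[0, 0, 0], [0, 0, 0], 0], [[0, 0, 0], [-2, 0, 0], 0], [[0, 0, 0], [-6, 0, 0], 0], [[0, 0, 0], [-10, 0, 0], 0]]}}

```text
clock: 15.0
tool_pos: [0.4671, 0.1596, 0.119]
orientation: [-36.3, 89.7, -131.0]
force: [0.8, 1.2, -0.9]
opening: 0.0115
```

Run:
```python
from h import *
o,r=pose(); print(o['clock'],o['tool_pos'],o['opening'],o['force'],r.as_matrix().round(3))
t=snap('top','t3.png')['image'];s=snap('side','s3.png')['image']
a=cv2.resize(t[200:290,250:340],None,fx=4,fy=4); b=cv2.resize(s[190:290,290:400],None,fx=4,fy=4)[:, :440]
c=np.zeros((400,800,3),np.uint8); c[:360,:360]=a; c[:,360:800]=b; cv2.imwrite('pics/c3.png',c[:,:,::-1])
```

```text
15.0 [0.46705137 0.15955816 0.11898703] 0.011463017890285783 [ 0.83985925  1.21021991 -0.92751713] [[-0.003  0.997 -0.082]
 [-0.004 -0.082 -0.997]
 [-1.    -0.003  0.004]]
```

View pics/c3.png

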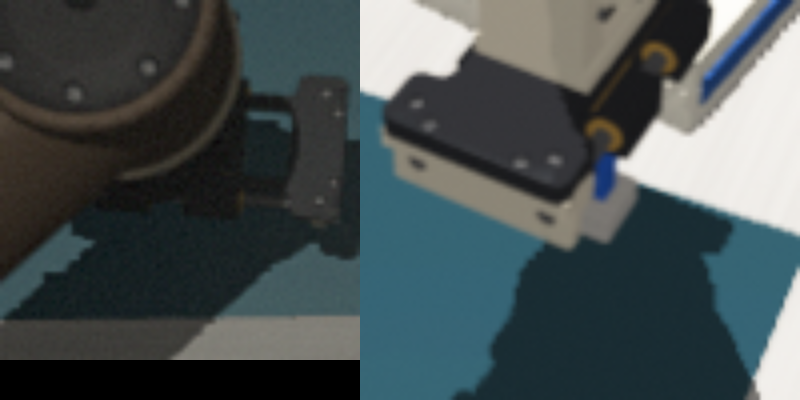

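Request:
{"fn": "servo_tool", "kwargs": {"deltas": [[[0, 0, 0], [-2, 1, 2], 0], [[0, 0, 0], [-4, 2.5, 6], 0], [[0, 0, 0], [-4, 4, 10], 0], [[0, 0, 0], [-4, 5.8, 14], 0], [[0, 0, 0], [-4, 7.5, 18], 0]]}}

```text
clock: 15.6
tool_pos: [0.5305, -0.0251, 0.1631]
orientation: [122.2, 89.6, 27.6]
force: [1.1, 0.7, -0.8]
opening: 0.012
```

Request:
{"fn": "servo_tool", "kwargs": {"deltas": [[[1, 0, 0], [0, 1.6, 4], 0], [[2.5, 0, 0], [0, 3.4, 8], 0], [[4, 0, 0], [0, 5, 12], 0], [[6, 0, 0], [0, 6.2, 15], 0], [[6.5, 0, 0], [0, 7.2, 17.4], 0]]}}

```text
clock: 16.1
tool_pos: [0.5878, -0.2063, 0.1616]
orientation: [139.9, 89.7, 38.6]
force: [-0.0, 0.7, -2.0]
opening: 0.0113
```

Run:
```python
from h import *
o,r=pose(); print(o['clock'],o['tool_pos'],o['opening'],o['force'],r.as_matrix().round(3)); print(shift([.5846,-.2053,.095]),yawturn(78.8))
```

```text
16.1 [ 0.58782841 -0.20628759  0.16157292] 0.011328571058255644 [-0.04447816  0.65404816 -2.02909809] [[ 0.004  0.981 -0.196]
 [ 0.004 -0.196 -0.981]
 [-1.     0.004 -0.004]]
[ 6.65609252e+00 -3.60451463e-01 -4.55761382e-03] -0.0821716523212217
```

Request:
{"fn": "servo_tool", "kwargs": {"deltas": [[[0, -0.3, -0.2], [2, -0.36, 0], 0], [[0, -0.3, -0.2], [4, -0.36, 0], 0], [[0, -0.3, -0.2], [6, -0.36, 0], 0], [[0, -0.3, -0.2], [6.6, -0.36, 0], 0], [[0, -0.3, -0.2], [6.6, -0.36, 0], 0]]}}

```text
clock: 16.6
tool_pos: [0.5837, -0.2052, 0.0942]
orientation: [-64.5, 89.8, -165.8]
force: [1.0, 0.7, -1.5]
opening: 0.0118
```

Run:
```python
from fit import *
o,r=pose(); print(o['clock'],o['tool_pos'],o['opening'],o['force'],r.as_matrix().round(3)); print(shift([.5846,-.2053,.095]))
t=snap('top','t4.png')['image'];S=snap('side','s4.png')
s=S['image'].copy(); W=(330,110,420,200); k=6
b=cv2.resize(s[W[1]:W[3],W[0]:W[2]],None,fx=k,fy=k,interpolation=cv2.INTER_CUBIC)
# side-only reader fit + predicted cassette: offset 0, in side camera robot coordinates
p=[.5432,-.1615,-.1926,0.]
def dr(P,col):
    P=np.array([proj(S,q) for q in P]); P=((P+.5-[W[0],W[1]])*k).astype(np.int32); cv2.polylines(b,[P.reshape(-1,1,2)],True,col)
for y in(.033,-.033): dr([rd(p,(.045+a*.02325,y+c*.01625,.06)) for a,c in((1,1),(1,-1),(-1,-1),(-1,1))],(255,0,0))
cv2.imwrite('pics/c4.png',b[:,:,::-1])
```

```text
16.6 [ 0.58365849 -0.20522113  0.09418543] 0.0117756699765422 [ 1.01813018  0.66015114 -1.4762204 ] [[-0.003  0.981 -0.196]
 [-0.001 -0.196 -0.981]
 [-1.    -0.003  0.001]]
[-0.08172283  0.09365596 -0.0105731 ]
```

View pics/c4.png

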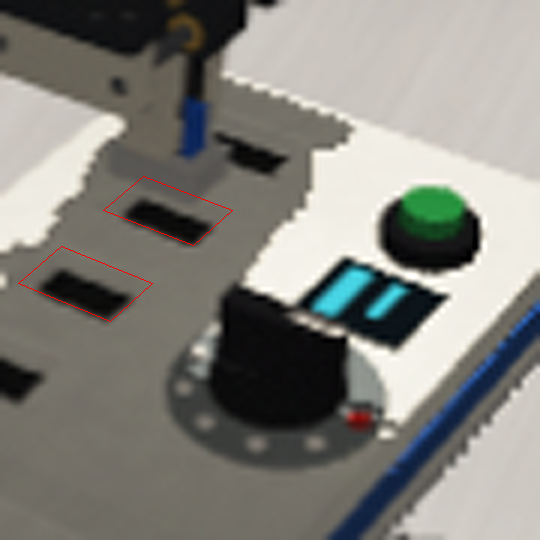

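The held foot is in shadow at about (105–230, 150–193), just above the outlined pocket 2. I'll brighten the view and overlay the model to read the offset.

Run:
```python
from fit import *
o,r=pose(); S=snap('side'); T=o['tool_pos']
W=(335,110,385,160); k=8
b=cv2.resize(S['image'][W[1]:W[3],W[0]:W[2]],None,fx=k,fy=k,interpolation=cv2.INTER_CUBIC)
b=np.clip((b.astype(float)/255)**.6*380-90,0,255).astype(np.uint8); c=b.copy()
def dr(P,col):
    P=np.array([proj(S,q) for q in P]); P=((P+.5-[W[0],W[1]])*k).astype(np.int32); cv2.polylines(c,[P.reshape(-1,1,2)],True,col)
sq=((1,1),(1,-1),(-1,-1),(-1,1)); yaw=-.1955; zb=T[2]-.0185
def rc(a,h,z): 
    cc,ss=np.cos(yaw),np.sin(yaw); return [(T[0]+cc*u*a-ss*v*h,T[1]+ss*u*a+cc*v*h,z) for u,v in sq]
dr(rc(.022,.015,zb),(0,255,0)); dr(rc(.022,.015,zb+.016),(0,255,0)); dr(rc(.015,.006,zb+.016),(255,255,0)); dr(rc(.015,.006,zb+.038),(255,255,0))
p=[.5432,-.1615,-.1926,0.]; dr([rd(p,(.045+u*.02325,-.033+v*.01625,.06)) for u,v in sq],(255,0,0))
cv2.imwrite('pics/c5.png',np.hstack([b,c])[:,:,::-1])
```

```text
(no output)
```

View pics/c5.png

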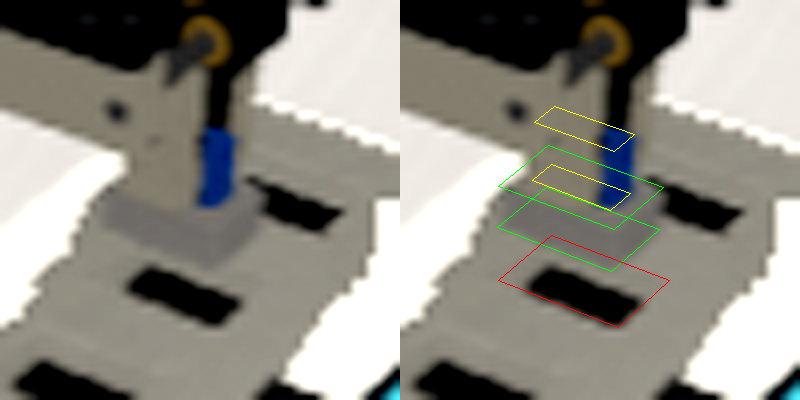

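Request:
{"fn": "servo_tool", "kwargs": {"deltas": [[[0, 0, 0], [0.4, -0.21, 0], 0], [[0, 0, 0], [0.8, -0.21, 0], 0], [[0, 0, 0], [1.2, -0.21, 0], 0], [[0, 0, 0], [1.4, -0.21, 0], 0], [[0, 0, 0], [1.4, -0.21, 0], 0]]}}

```text
clock: 17.25
tool_pos: [0.583, -0.2049, 0.0821]
orientation: [42.1, 89.9, -59.2]
force: [-1.1, -0.1, -1.6]
opening: 0.0122
```

Request:
{"fn": "servo_tool", "kwargs": {"deltas": [[[0, 0, 0], [0.1, 0, 0], 0], [[0, 0, 0], [0.2, 0, 0], 0], [[0, 0, 0], [0.3, 0, 0], 0], [[0, 0, 0], [0.4, 0, 0], 0], [[0, 0, 0], [0.4, 0, 0], 0]]}}

```text
clock: 17.75
tool_pos: [0.5829, -0.2049, 0.0779]
orientation: [32.2, 89.9, -69.0]
force: [0.0, -0.1, -0.7]
opening: 0.0116
```

```bash
cat > st.py <<'E'
from h import *
import sys
o,r=pose(); print(o['clock'],o['tool_pos'].round(5) if hasattr(o['tool_pos'],'round') else o['tool_pos'],round(o['opening'],4),np.round(o['force'],1),np.round(o['moment'],2),r.as_matrix().round(3).tolist())
if len(sys.argv)>3: print(shift([float(v) for v in sys.argv[1:4]]).round(2), yawturn(float(sys.argv[4])).round(2) if len(sys.argv)>4 else '')
E
python3 st.py .5815 -.2050 .0775 78.8
```

```text
17.75 [ 0.5829  -0.20492  0.07793] 0.0116 [ 0.  -0.1 -0.7] [-0.03  0.08  0.  ] [[0.0, 0.981, -0.195], [-0.001, -0.195, -0.981], [-1.0, 0.001, 0.001]]
[ 0.04 -0.14  0.04] -0.06
```

Request:
{"fn": "servo_tool", "kwargs": {"deltas": [[[0, 0, 0], [0.1, 0, 0], 0], [[0, 0, 0], [0.2, 0, 0], 0], [[0, 0, 0], [0.2, 0, 0], 0]]}}

```text
clock: 18.05
tool_pos: [0.5828, -0.2049, 0.0758]
orientation: [21.8, 89.9, -79.5]
force: [0.1, 0.4, -1.0]
opening: 0.0114
```

Request:
{"fn": "servo_tool", "kwargs": {"deltas": [[[0, 0, 0], [0.1, 0, 0], 0], [[0, 0, 0], [0.2, 0, 0], 0], [[0, 0, 0], [0.2, 0, 0], 0]]}}

```text
clock: 18.35
tool_pos: [0.5826, -0.2049, 0.0735]
orientation: [1.7, 89.9, -99.6]
force: [0.2, 0.4, -1.1]
opening: 0.0116
```

```bash
python3 st.py .5815 -.2050 .0775 78.8
```

```text
18.35 [ 0.58264 -0.20485  0.07353] 0.0116 [ 0.2  0.4 -1.1] [-0.01 -0.02 -0.05] [[-0.0, 0.981, -0.195], [-0.001, -0.195, -0.981], [-1.0, 0.0, 0.001]]
[-0.4  -0.11  0.04] -0.06
```

It has dropped into the pocket with no contact force. Continuing down to the pad and pressing.

Request:
{"fn": "servo_tool", "kwargs": {"deltas": [[[0, 0, 0], [0.15, 0, 0], 0], [[0, 0, 0], [0.3, 0, 0], 0], [[0, 0, 0], [0.45, 0, 0], 0], [[0, 0, 0], [0.6, 0, 0], 0], [[0, 0, 0], [0.6, 0, 0], 0]]}}

```text
clock: 18.85
tool_pos: [0.5827, -0.2049, 0.0677]
orientation: [5.4, 89.9, -95.8]
force: [-0.6, 0.3, 1.2]
opening: 0.0116
```

Request:
{"fn": "servo_tool", "kwargs": {"deltas": [[[0, 0, 0], [0.15, 0, 0], 0], [[0, 0, 0], [0.3, 0, 0], 0], [[0, 0, 0], [0.45, 0, 0], 0], [[0, 0, 0], [0.5, 0, 0], 0], [[0, 0, 0], [0.5, 0, 0], 0]]}}

```text
clock: 19.35
tool_pos: [0.5827, -0.2049, 0.0629]
orientation: [11.4, 89.9, -89.8]
force: [-1.8, 1.3, 3.7]
opening: 0.0118
```

```bash
python3 st.py
```

```text
19.35 [ 0.58266 -0.20489  0.06286] 0.0118 [-1.8  1.3  3.7] [0.44 0.75 0.  ] [[0.0, 0.981, -0.195], [-0.001, -0.195, -0.981], [-1.0, 0.0, 0.001]]
```

Request:
{"fn": "servo_tool", "kwargs": {"deltas": [[[0, 0, 0], [0.1, 0, 0], 0], [[0, 0, 0], [0.2, 0, 0], 0], [[0, 0, 0], [0.25, 0, 0], 0], [[0, 0, 0], [0.25, 0, 0], 0], [[0, 0, 0], [0.25, 0, 0], 0]]}}

```text
clock: 19.85
tool_pos: [0.5828, -0.2049, 0.0624]
orientation: [40.2, 89.9, -61.1]
force: [-7.5, 3.3, 19.9]
opening: 0.0114
```

```bash
python3 st.py
```

```text
19.85 [ 0.58281 -0.20492  0.06241] 0.0114 [-7.5  3.3 19.9] [1.58 2.76 0.  ] [[0.001, 0.981, -0.194], [-0.002, -0.194, -0.981], [-1.0, 0.001, 0.001]]
```

Request:
{"fn": "servo_tool", "kwargs": {"deltas": [[[0, 0, 0], [0, 0, 0], 4], [[0, 0, 0], [0, 0, 0], 4], [[0, 0, 0], [0, 0, 0], 4], [[0, 0, 0], [-1, 0, 0], 4], [[0, 0, 0], [-3, 0, 0], 4]]}}

```text
clock: 20.35
tool_pos: [0.5816, -0.2048, 0.0913]
orientation: [-53.1, 89.8, -154.3]
force: [0.2, 1.1, -0.2]
opening: 0.0392
```

Request:
{"fn": "servo_tool", "kwargs": {"deltas": [[[0, 0, 0], [-4, 0, 0], 4], [[0, 0, 0], [-7, -1.3, -4], 5], [[0, 0, 0], [-7, -2.7, -8], 5], [[0, 0, 0], [-7, -4, -12], 5], [[0, 0, 0], [-7, -5.3, -16], 5]]}}

```text
clock: 20.85
tool_pos: [0.5608, -0.0361, 0.1621]
orientation: [-45.0, 89.9, -146.3]
force: [1.0, 0.4, 0.5]
opening: 0.05
```

Request:
{"fn": "servo_tool", "kwargs": {"deltas": [[[0, 0, 0], [0, -1.5, -4.5], 5], [[0, 0, 0], [0, -3, -9], 5], [[0, 0, 0], [0, -4.5, -13.5], 5], [[0, 0, 0], [0, -6, -18], 5], [[0, 0, 0], [0, -6, -18], 5]]}}

```text
clock: 21.35
tool_pos: [0.537, 0.157, 0.1627]
orientation: [-47.1, 90.0, -148.0]
force: [0.1, -0.3, 0.6]
opening: 0.0501
```

```bash
python3 st.py .517 .3103 .13 91.9
python3 - <<'E'
from fit import *
S={'top':snap('top','t6.png'),'side':snap('side','s6.png')}
for x in((.614,.2803),(.5169,.3123)):
    for n in('top','side'):
        q,e=fitcas(S,x,names=(n,)); print(n,q[:2].round(4),np.degrees(q[2]).round(1)%180,e.round(1))
a=cv2.resize(S['side']['image'][110:390,120:460],None,fx=2.2,fy=2.1); cv2.imwrite('pics/c6.png',a[:,:,::-1])
E
```

```text
21.35 [0.53705 0.15698 0.16265] 0.0501 [ 0.1 -0.3  0.6] [-0.04  0.06  0.04] [[-0.0, 0.982, -0.19], [-0.0, -0.19, -0.982], [-1.0, -0.0, 0.0]]
[  3.26  -4.89 -14.67] -12.88
top [0.5858 0.3105] 172.9 1687.6
side [0.6138 0.2807] 43.7 25.4
top [0.5173 0.3113] 2.0 691.1
side [0.517  0.3127] 2.3 28.3
```

View pics/c6.png

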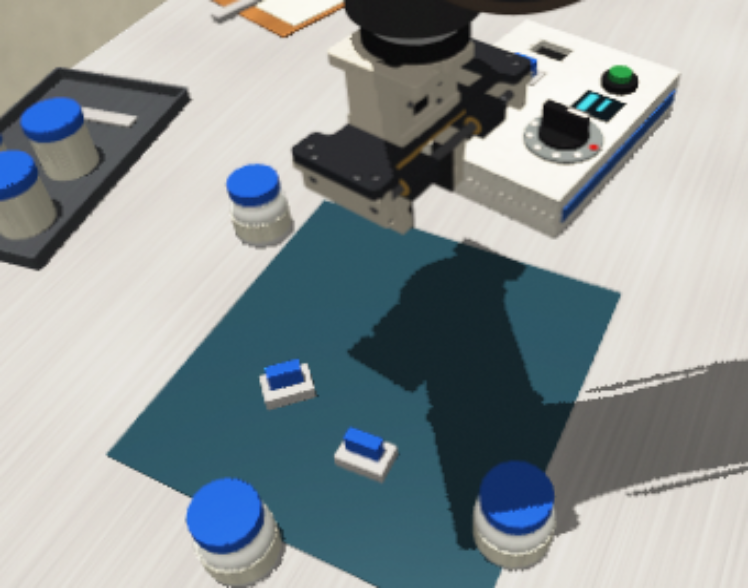

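Both remaining cassettes are unmoved (285,385) and (365,455); the loaded one sits in pocket 2. Going to the second cassette.

Request:
{"fn": "servo_tool", "kwargs": {"deltas": [[[-4, 0, 0], [0, -1.3, -4], 5], [[-8, 0, 0], [1, -2.7, -8], 5], [[-12, 0, 0], [2, -4, -12], 5], [[-12.9, 0, 0], [3.2, -4.9, -14.7], 5], [[-12.9, 0, 0], [3.2, -4.9, -14.7], 5]]}}

```text
clock: 21.95
tool_pos: [0.5167, 0.3083, 0.1284]
orientation: [-51.8, 89.8, -139.9]
force: [0.0, -0.3, -0.4]
opening: 0.0501
```

```bash
python3 st.py .517 .3105 .019 91.9
```

```text
21.95 [0.51667 0.30828 0.12844] 0.0501 [ 0.  -0.3 -0.4] [-0.11 -0.02 -0.01] [[-0.003, 0.999, 0.033], [-0.002, 0.033, -0.999], [-1.0, -0.003, 0.002]]
[10.94  0.07 -0.25] -0.02
```

Request:
{"fn": "servo_tool", "kwargs": {"deltas": [[[0, -0.1, 0.2], [3, 0.05, -0.25], 5], [[0, -0.1, 0.2], [6, 0.05, -0.25], 5], [[0, -0.1, 0.2], [9, 0.05, -0.25], 5], [[0, -0.1, 0.2], [10.8, 0.05, -0.25], 5], [[0, -0.1, 0.2], [10.9, 0.05, -0.25], 5]]}}

```text
clock: 22.45
tool_pos: [0.5161, 0.3075, 0.0171]
orientation: [-22.4, 89.5, -110.7]
force: [-0.9, -0.4, 0.7]
opening: 0.0501
```

```bash
python3 st.py .517 .3105 .019 91.9
```

```text
22.45 [0.51606 0.30749 0.01712] 0.0501 [-0.9 -0.4  0.7] [-0.06  0.02  0.02] [[-0.003, 1.0, 0.03], [-0.008, 0.03, -1.0], [-1.0, -0.003, 0.008]]
[-0.19  0.1  -0.3 ] -0.16
```

Request:
{"fn": "servo_tool", "kwargs": {"deltas": [[[0, 0.45, 0.2], [-0.15, 0.1, -0.3], 5], [[0, 0.45, 0.2], [-0.15, 0.1, -0.3], 4], [[0, 0.45, 0.2], [-0.15, 0.1, -0.3], 2], [[0, 0.45, 0.2], [-0.15, 0.1, -0.3], 0], [[0, 0.45, 0.2], [-0.15, 0.1, -0.3], 0]]}}

```text
clock: 22.95
tool_pos: [0.5172, 0.3108, 0.0193]
orientation: [132.2, 89.9, 44.0]
force: [0.8, 0.6, 0.2]
opening: 0.0238
```

Request:
{"fn": "servo_tool", "kwargs": {"deltas": [[[0, 0, 0], [0, 0, 0], 0], [[0, 0, 0], [0, 0, 0], 0], [[0, 0, 0], [0, 0, 0], 0], [[0, 0, 0], [0, 0, 0], 0], [[0, 0, 0], [0, 0, 0], 0]]}}

```text
clock: 23.45
tool_pos: [0.5174, 0.3112, 0.0196]
orientation: [133.2, 89.9, 45.0]
force: [-1.7, 1.7, 4.6]
opening: 0.0117
```

Request:
{"fn": "servo_tool", "kwargs": {"deltas": [[[0, 0, 0], [-2, 0, 0], 0], [[0, 0, 0], [-5, 0, 0], 0], [[0, 0, 0], [-9, 0, 0], 0], [[0, 0, 0], [-13, 0, 0], 0], [[0, 0, 0], [-14, 0, 0], 0]]}}

```text
clock: 23.95
tool_pos: [0.5188, 0.3121, 0.1642]
orientation: [129.0, 89.5, 40.8]
force: [0.8, 0.8, -1.0]
opening: 0.0117
```

```bash
python3 st.py .5960 -.1402 .16 78.8
```

```text
23.95 [0.51877 0.31209 0.16416] 0.0117 [ 0.8  0.8 -1. ] [ 0.05 -0.14 -0.02] [[0.006, 0.999, 0.031], [0.005, 0.031, -0.999], [-1.0, 0.006, -0.005]]
[ 0.22  6.3  45.45] 12.99
```

Request:
{"fn": "servo_tool", "kwargs": {"deltas": [[[0, 0, 0], [0, 0.5, 3], 0], [[0, 0, 0], [0, 1, 7], 0], [[0, 0, 0], [0, 1.5, 11.5], 0], [[0, 0, 0], [0, 2.1, 16], 0], [[0, 0, 0], [0, 2.8, 20.5], 0]]}}

```text
clock: 24.45
tool_pos: [0.5523, 0.1062, 0.1622]
orientation: [135.0, 89.6, 46.8]
force: [2.0, 0.5, -1.5]
opening: 0.0116
```

Request:
{"fn": "servo_tool", "kwargs": {"deltas": [[[3, 0, 0], [0, 0.6, 4.5], 0], [[6, 0, 0], [0, 1.2, 9], 0], [[9, 0, 0], [0, 1.8, 13.5], 0], [[12, -0.3, -0.3], [0, 2.4, 18], 0], [[13, -0.3, -0.3], [0, 3.1, 22], 0]]}}

```text
clock: 24.95
tool_pos: [0.5894, -0.1149, 0.1602]
orientation: [-81.4, 89.8, 177.3]
force: [0.7, 1.2, -1.8]
opening: 0.0118
```

Request:
{"fn": "servo_tool", "kwargs": {"deltas": [[[0, 0, 0], [0, 0, 0], 0], [[0, 0, 0], [0, 0, 0], 0]]}}

```text
clock: 25.15
tool_pos: [0.5884, -0.1162, 0.1586]
orientation: [-81.1, 89.7, 177.4]
force: [-1.0, -0.1, -1.5]
opening: 0.012
```

```bash
python3 st.py .5955 -.1402 .096 78.8
```

```text
25.15 [ 0.58837 -0.11622  0.15861] 0.012 [-1.  -0.1 -1.5] [0.04 0.01 0.01] [[-0.006, 0.98, -0.199], [0.0, -0.199, -0.98], [-1.0, -0.006, 0.001]]
[6.26 1.21 2.2 ] -0.31
```

Request:
{"fn": "servo_tool", "kwargs": {"deltas": [[[-0.3, 0.1, 0.3], [1, 1.2, 2.2], 0], [[-0.3, 0.1, 0.3], [3, 1.2, 2.2], 0], [[-0.3, 0.1, 0.3], [5, 1.2, 2.2], 0], [[-0.3, 0.1, 0.3], [6, 1.2, 2.2], 0], [[-0.3, 0.1, 0.3], [6.2, 1.2, 2.2], 0]]}}

```text
clock: 25.65
tool_pos: [0.5943, -0.1392, 0.095]
orientation: [-95.7, 89.8, 163.1]
force: [0.3, 0.3, -1.3]
opening: 0.0118
```

Request:
{"fn": "servo_tool", "kwargs": {"deltas": [[[0, 0, 0], [0, 0, 0], 0], [[0, 0, 0], [0, 0, 0], 0]]}}

```text
clock: 25.85
tool_pos: [0.5948, -0.1387, 0.0958]
orientation: [-100.1, 89.9, 158.8]
force: [0.5, 0.4, -0.6]
opening: 0.0117
```

```bash
python3 st.py .5955 -.1402 .082 78.8
```

```text
25.85 [ 0.5948  -0.13869  0.09576] 0.0117 [ 0.5  0.4 -0.6] [-0.04  0.    0.01] [[-0.002, 0.981, -0.192], [0.001, -0.192, -0.981], [-1.0, -0.003, -0.0]]
[1.38 0.1  0.14] 0.11
```

Request:
{"fn": "servo_tool", "kwargs": {"deltas": [[[0.1, 0, 0.1], [0.4, 0.1, 0.15], 0], [[0.1, 0, 0.1], [0.8, 0.1, 0.15], 0], [[0.1, 0, 0.1], [1.1, 0.1, 0.15], 0], [[0.1, 0, 0.1], [1.25, 0.1, 0.15], 0], [[0.1, 0, 0.1], [1.25, 0.1, 0.15], 0]]}}

```text
clock: 26.35
tool_pos: [0.5953, -0.1404, 0.0829]
orientation: [-104.9, 89.9, 153.9]
force: [-0.6, -0.3, -1.0]
opening: 0.0121
```

Request:
{"fn": "servo_tool", "kwargs": {"deltas": [[[0, 0, 0], [0.1, 0.02, 0], 0], [[0, 0, 0], [0.2, 0.02, 0], 0], [[0, 0, 0], [0.3, 0.02, 0], 0], [[0, 0, 0], [0.4, 0.02, 0], 0], [[0, 0, 0], [0.4, 0.02, 0], 0]]}}

```text
clock: 26.85
tool_pos: [0.5955, -0.1403, 0.0788]
orientation: [-113.4, 89.9, 145.4]
force: [0.6, 1.0, -1.4]
opening: 0.0115
```

```bash
python3 st.py .5955 -.1402 .076 78.8
```

```text
26.85 [ 0.59551 -0.14034  0.07882] 0.0115 [ 0.6  1.  -1.4] [ 0.21 -0.15 -0.03] [[-0.001, 0.981, -0.194], [0.001, -0.194, -0.981], [-1.0, -0.001, -0.001]]
[ 0.28 -0.   -0.01] -0.0
```

Request:
{"fn": "servo_tool", "kwargs": {"deltas": [[[0, 0, 0], [0.1, 0, 0], 0], [[0, 0, 0], [0.2, 0, 0], 0], [[0, 0, 0], [0.3, 0, 0], 0], [[0, 0, 0], [0.3, 0, 0], 0]]}}

```text
clock: 27.25
tool_pos: [0.5955, -0.1403, 0.0756]
orientation: [-109.7, 89.9, 149.1]
force: [0.2, 1.0, -2.2]
opening: 0.012
```

Request:
{"fn": "servo_tool", "kwargs": {"deltas": [[[0, 0, 0], [0.1, 0, 0], 0], [[0, 0, 0], [0.2, 0, 0], 0], [[0, 0, 0], [0.3, 0, 0], 0], [[0, 0, 0], [0.3, 0, 0], 0]]}}

```text
clock: 27.65
tool_pos: [0.5954, -0.1403, 0.0724]
orientation: [-108.8, 89.9, 150.0]
force: [0.2, 1.3, -0.9]
opening: 0.0115
```

```bash
python3 st.py .5955 -.1402 .0635 78.8
```

```text
27.65 [ 0.59541 -0.14028  0.07245] 0.0115 [ 0.2  1.3 -0.9] [ 0.27 -0.18 -0.  ] [[-0.001, 0.981, -0.194], [0.001, -0.194, -0.981], [-1.0, -0.002, -0.001]]
[ 0.89  0.01 -0.01] -0.0
```

In the pocket. Pressing it home.

Request:
{"fn": "servo_tool", "kwargs": {"deltas": [[[0, 0, 0], [0.15, 0, 0], 0], [[0, 0, 0], [0.3, 0, 0], 0], [[0, 0, 0], [0.45, 0, 0], 0], [[0, 0, 0], [0.6, 0, 0], 0], [[0, 0, 0], [0.6, 0, 0], 0]]}}

```text
clock: 28.15
tool_pos: [0.5955, -0.1402, 0.0668]
orientation: [-108.4, 89.9, 150.4]
force: [-2.1, 2.9, 3.5]
opening: 0.0121
```

Request:
{"fn": "servo_tool", "kwargs": {"deltas": [[[0, 0, 0], [0.1, 0, 0], 0], [[0, 0, 0], [0.2, 0, 0], 0], [[0, 0, 0], [0.3, 0, 0], 0], [[0, 0, 0], [0.4, 0, 0], 0], [[0, 0, 0], [0.4, 0, 0], 0]]}}

```text
clock: 28.65
tool_pos: [0.5955, -0.1402, 0.0635]
orientation: [-110.3, 89.9, 148.6]
force: [-3.1, 2.9, 7.3]
opening: 0.0121
```

Request:
{"fn": "servo_tool", "kwargs": {"deltas": [[[0, 0, 0], [0.1, 0, 0], 0], [[0, 0, 0], [0.2, 0, 0], 0], [[0, 0, 0], [0.2, 0, 0], 0], [[0, 0, 0], [0.2, 0, 0], 0]]}}

```text
clock: 29.05
tool_pos: [0.5956, -0.1403, 0.0635]
orientation: [159.4, 90.0, 58.2]
force: [-6.7, 4.8, 16.9]
opening: 0.0117
```

```bash
python3 st.py .614 .2795 .16 134.7
```

```text
29.05 [ 0.59563 -0.14025  0.06347] 0.0117 [-6.7  4.8 16.9] [ 1.43  2.4  -0.01] [[0.0, 0.981, -0.193], [0.0, -0.193, -0.981], [-1.0, 0.0, -0.0]]
[ -9.65  -6.3  -41.54] -55.83
```

Request:
{"fn": "servo_tool", "kwargs": {"deltas": [[[0, 0, 0], [0, 0, 0], 4], [[0, 0, 0], [0, 0, 0], 4], [[0, 0, 0], [0, 0, 0], 4], [[0, 0, 0], [-1, 0, 0], 4], [[0, 0, 0], [-3, 0, 0], 4]]}}

```text
clock: 29.55
tool_pos: [0.5944, -0.1403, 0.0925]
orientation: [-79.3, 89.8, 179.5]
force: [0.3, -0.5, 0.7]
opening: 0.0391
```

Request:
{"fn": "servo_tool", "kwargs": {"deltas": [[[0, 0, 0], [-4, 0, 0], 4], [[0, 0, 0], [-7, -0.6, -4], 5], [[0, 0, 0], [-7, -1.2, -8], 5], [[0, 0, 0], [-7, -1.9, -12.5], 5], [[0, 0, 0], [-7, -2.5, -17], 5]]}}

```text
clock: 30.05
tool_pos: [0.603, 0.0327, 0.1635]
orientation: [-87.3, 89.9, 171.5]
force: [0.4, 0.4, -0.0]
opening: 0.0497
```

Request:
{"fn": "servo_tool", "kwargs": {"deltas": [[[-8, 0, 0], [0, -0.7, -4.5], 5], [[-16, 0, 0], [0, -1.4, -9], 5], [[-24, 0, 0], [0, -2.1, -13.5], 5], [[-32, 0, 0], [0, -2.8, -18], 5], [[-40, 0, 0], [0, -3, -20], 5]]}}

```text
clock: 30.55
tool_pos: [0.6124, 0.2384, 0.164]
orientation: [-142.6, 89.9, 156.7]
force: [0.4, -0.6, -0.4]
opening: 0.0499
```

```bash
python3 st.py .614 .2797 .13 134.7
python3 - <<'E'
from fit import *
S={'side':snap('side')}
q,e=fitcas(S,(.614,.2803),names=('side',)); print(q[:2].round(4),np.degrees(q[2]).round(1)%180,e.round(1))
E
```

```text
30.55 [0.61237 0.23836 0.16401] 0.0499 [ 0.4 -0.6 -0.4] [-0.16 -0.03  0.  ] [[-0.002, 0.872, 0.489], [0.001, 0.489, -0.872], [-1.0, -0.001, -0.002]]
[ 3.4   2.17 -3.52] -15.42
[0.6136 0.2809] 44.4 26.1
```

Request:
{"fn": "servo_tool", "kwargs": {"deltas": [[[-7, 0, 0], [1, 1, -1.8], 5], [[-14, 0, 0], [2, 2.15, -3.5], 5], [[-15.5, 0, 0], [3.4, 2.15, -3.5], 5], [[-15.5, 0, 0], [3.4, 2.15, -3.5], 5], [[-15.5, 0, 0], [3.4, 2.15, -3.5], 5]]}}

```text
clock: 31.1
tool_pos: [0.6138, 0.28, 0.1298]
orientation: [-136.2, 89.9, 178.9]
force: [0.3, -0.5, 1.2]
opening: 0.0499
```

```bash
python3 st.py .614 .2795 .02 134.6
```

```text
31.1 [0.61384 0.27996 0.12976] 0.0499 [ 0.3 -0.5  1.2] [-0.1  -0.07 -0.01] [[-0.002, 0.705, 0.709], [0.0, 0.709, -0.705], [-1.0, -0.002, -0.002]]
[10.98 -0.    0.06] 0.59
```

Request:
{"fn": "servo_tool", "kwargs": {"deltas": [[[0.6, 0, 0.1], [3, 0, 0], 5], [[0.6, 0, 0.1], [6, 0, 0], 5], [[0.6, 0, 0.1], [9, 0, 0], 5], [[0.6, 0, 0.1], [10.7, 0, 0], 5], [[0.6, 0, 0.1], [10.7, 0, 0], 5]]}}

```text
clock: 31.6
tool_pos: [0.6126, 0.2781, 0.0209]
orientation: [-119.1, 89.8, -164.7]
force: [-1.3, -0.1, -0.5]
opening: 0.0499
```

Request:
{"fn": "servo_tool", "kwargs": {"deltas": [[[0, 0, 0], [0, 0, 0], 5], [[0, 0, 0], [0, 0, 0], 5]]}}

```text
clock: 31.8
tool_pos: [0.6135, 0.2782, 0.0226]
orientation: [-135.0, 89.9, 179.4]
force: [0.6, 0.5, 0.4]
opening: 0.0497
```

```bash
python3 st.py .614 .2795 .0195 134.6
```

```text
31.8 [0.61348 0.27816 0.02256] 0.0497 [0.6 0.5 0.4] [-0.06 -0.03  0.03] [[-0.002, 0.715, 0.699], [0.0, 0.699, -0.715], [-1.0, -0.002, -0.002]]
[ 0.31  0.13 -0.06] -0.22
```

Request:
{"fn": "servo_tool", "kwargs": {"deltas": [[[-0.2, 0, 0.1], [0.3, 0.13, -0.06], 5], [[-0.2, 0, 0.1], [0.3, 0.13, -0.06], 4], [[-0.2, 0, 0.1], [0.3, 0.13, -0.06], 2], [[-0.2, 0, 0.1], [0.3, 0.13, -0.06], 0], [[-0.2, 0, 0.1], [0.3, 0.13, -0.06], 0]]}}

```text
clock: 32.3
tool_pos: [0.614, 0.2796, 0.0197]
orientation: [173.8, 89.9, 128.4]
force: [0.4, 0.9, -0.0]
opening: 0.0236
```

Request:
{"fn": "servo_tool", "kwargs": {"deltas": [[[0, 0, 0], [0, 0, 0], 0], [[0, 0, 0], [0, 0, 0], 0], [[0, 0, 0], [0, 0, 0], 0], [[0, 0, 0], [0, 0, 0], 0], [[0, 0, 0], [0, 0, 0], 0]]}}

```text
clock: 32.8
tool_pos: [0.614, 0.2796, 0.0197]
orientation: [175.4, 89.9, 130.0]
force: [-1.0, 0.9, -0.5]
opening: 0.0115
```

Request:
{"fn": "servo_tool", "kwargs": {"deltas": [[[0, 0, 0], [-2, 0, 0], 0], [[0, 0, 0], [-5, 0, 0], 0], [[0, 0, 0], [-9, 0, 0], 0], [[0, 0, 0], [-13, 0, 0], 0], [[0, 0, 0], [-14, 0, 0], 0]]}}

```text
clock: 33.3
tool_pos: [0.6163, 0.2806, 0.1652]
orientation: [89.1, 89.6, 43.7]
force: [0.7, -0.3, 0.2]
opening: 0.0119
```

```bash
python3 st.py .6084 -.0755 .16 78.8
```

```text
33.3 [0.61629 0.28056 0.16515] 0.0119 [ 0.7 -0.3  0.2] [-0.02 -0.17  0.02] [[0.005, 0.712, 0.702], [0.005, 0.702, -0.712], [-1.0, 0.008, 0.0]]
[  0.33 -25.58  24.79] 55.82
```

Request:
{"fn": "servo_tool", "kwargs": {"deltas": [[[0, 0, 0], [0, -2, 2], 0], [[0, 0, 0], [0, -5, 4.9], 0], [[0, 0, 0], [0, -8, 7.8], 0], [[0, 0, 0], [0, -11, 10.7], 0], [[0, 0, 0], [0, -14, 13.6], 0]]}}

```text
clock: 33.8
tool_pos: [0.6115, 0.0838, 0.1636]
orientation: [91.9, 89.6, 46.5]
force: [1.2, 0.3, -1.0]
opening: 0.0115
```

Request:
{"fn": "servo_tool", "kwargs": {"deltas": [[[8, 0, 0], [0, -3, 3], 0], [[16, 0, 0], [0, -6, 5.8], 0], [[24, 0, 0], [0, -8.5, 8.2], 0], [[32, 0, 0], [0, -10.5, 10.2], 0], [[40, 0, 0], [0, -11.5, 11.2], 0]]}}

```text
clock: 34.3
tool_pos: [0.6076, -0.079, 0.1622]
orientation: [138.9, 89.6, 53.1]
force: [0.3, 0.3, -1.4]
opening: 0.0114
```

Request:
{"fn": "servo_tool", "kwargs": {"deltas": [[[8, 0, 0], [0, 0, 0], 0], [[15.8, 0, 0], [0, 0, 0], 0], [[15.8, 0, 0], [0, 0, 0], 0], [[15.8, 0, 0], [0, 0, 0], 0]]}}

```text
clock: 34.7
tool_pos: [0.6074, -0.079, 0.1618]
orientation: [158.7, 89.7, 57.3]
force: [0.2, 0.0, -0.6]
opening: 0.0117
```

```bash
python3 st.py .6084 -.0755 .096 78.8
```

```text
34.7 [ 0.60742 -0.07903  0.16184] 0.0117 [ 0.2  0.  -0.6] [-0.04 -0.03  0.01] [[0.003, 0.98, -0.197], [0.005, -0.197, -0.98], [-1.0, 0.002, -0.005]]
[ 6.59  0.01 -0.33] -0.18
```

Request:
{"fn": "servo_tool", "kwargs": {"deltas": [[[-0.2, -0.3, -0.1], [1, 0, -0.33], 0], [[-0.2, -0.3, -0.1], [3, 0, -0.33], 0], [[-0.2, -0.3, -0.1], [5, 0, -0.33], 0], [[-0.2, -0.3, -0.1], [6.4, 0, -0.33], 0], [[-0.2, -0.3, -0.1], [6.5, 0, -0.33], 0]]}}

```text
clock: 35.2
tool_pos: [0.6068, -0.0753, 0.0942]
orientation: [-73.9, 89.8, -175.0]
force: [-1.0, 0.7, -0.9]
opening: 0.0118
```

Request:
{"fn": "servo_tool", "kwargs": {"deltas": [[[0, 0, 0], [0, 0, 0], 0], [[0, 0, 0], [0, 0, 0], 0]]}}

```text
clock: 35.4
tool_pos: [0.607, -0.0752, 0.0946]
orientation: [-71.8, 89.8, -172.9]
force: [-0.1, -1.1, -1.3]
opening: 0.0114
```

```bash
python3 st.py .6084 -.0755 .083 78.8
```

```text
35.4 [ 0.60705 -0.07516  0.09461] 0.0114 [-0.1 -1.1 -1.3] [ 0.04 -0.06  0.01] [[-0.003, 0.981, -0.192], [-0.0, -0.192, -0.981], [-1.0, -0.003, 0.001]]
[1.16 0.14 0.01] 0.14
```

Request:
{"fn": "servo_tool", "kwargs": {"deltas": [[[0.1, 0, 0.15], [0.4, 0.14, 0.02], 0], [[0.1, 0, 0.15], [0.8, 0.14, 0.02], 0], [[0.1, 0, 0.15], [1.1, 0.14, 0.02], 0], [[0.1, 0, 0.15], [1.1, 0.14, 0.02], 0], [[0.1, 0, 0.15], [1.1, 0.14, 0.02], 0]]}}

```text
clock: 35.9
tool_pos: [0.6083, -0.0757, 0.0836]
orientation: [-34.2, 89.9, -135.4]
force: [0.6, -0.3, -1.2]
opening: 0.0117
```

Request:
{"fn": "servo_tool", "kwargs": {"deltas": [[[0, 0, 0], [0.1, 0.02, 0], 0], [[0, 0, 0], [0.2, 0.02, 0], 0], [[0, 0, 0], [0.3, 0.02, 0], 0], [[0, 0, 0], [0.4, 0.02, 0], 0], [[0, 0, 0], [0.4, 0.02, 0], 0]]}}

```text
clock: 36.4
tool_pos: [0.6086, -0.0757, 0.0796]
orientation: [-32.0, 89.9, -133.1]
force: [-1.4, 0.7, 0.5]
opening: 0.012
```

Request:
{"fn": "servo_tool", "kwargs": {"deltas": [[[0, 0, 0], [0.1, 0, 0], 0], [[0, 0, 0], [0.2, 0, 0], 0], [[0, 0, 0], [0.3, 0, 0], 0], [[0, 0, 0], [0.3, 0, 0], 0]]}}

```text
clock: 36.8
tool_pos: [0.6086, -0.0755, 0.0764]
orientation: [-34.9, 89.9, -136.0]
force: [1.3, 0.6, -2.3]
opening: 0.0114
```

```bash
python3 st.py .6084 -.0755 .0725 78.8
```

```text
36.8 [ 0.60862 -0.07554  0.07636] 0.0114 [ 1.3  0.6 -2.3] [ 0.46 -0.33  0.04] [[-0.001, 0.981, -0.193], [-0.001, -0.193, -0.981], [-1.0, -0.001, 0.001]]
[ 0.39 -0.02 -0.  ] 0.05
```

Inside (.0764, past deck contact at .0797). Continue and press.

Request:
{"fn": "servo_tool", "kwargs": {"deltas": [[[0, 0, 0], [0.15, 0, 0], 0], [[0, 0, 0], [0.3, 0, 0], 0], [[0, 0, 0], [0.45, 0, 0], 0], [[0, 0, 0], [0.6, 0, 0], 0], [[0, 0, 0], [0.6, 0, 0], 0]]}}

```text
clock: 37.3
tool_pos: [0.6086, -0.0755, 0.07]
orientation: [-41.7, 89.9, -142.8]
force: [0.1, 1.9, -1.6]
opening: 0.0116
```

Request:
{"fn": "servo_tool", "kwargs": {"deltas": [[[0, 0, 0], [0.15, 0, 0], 0], [[0, 0, 0], [0.3, 0, 0], 0], [[0, 0, 0], [0.45, 0, 0], 0], [[0, 0, 0], [0.6, 0, 0], 0], [[0, 0, 0], [0.6, 0, 0], 0]]}}

```text
clock: 37.8
tool_pos: [0.6087, -0.0755, 0.0646]
orientation: [-22.8, 89.9, -123.9]
force: [-0.9, 1.6, 3.9]
opening: 0.0118
```

Request:
{"fn": "servo_tool", "kwargs": {"deltas": [[[0, 0, 0], [0.1, 0, 0], 0], [[0, 0, 0], [0.2, 0, 0], 0], [[0, 0, 0], [0.25, 0, 0], 0], [[0, 0, 0], [0.25, 0, 0], 0]]}}

```text
clock: 38.2
tool_pos: [0.6087, -0.0755, 0.0635]
orientation: [9.6, 89.9, -91.5]
force: [-4.4, 2.4, 11.5]
opening: 0.0121
```

```bash
python3 st.py .497 -.098 .16 78.8
```

```text
38.2 [ 0.60874 -0.07552  0.0635 ] 0.0121 [-4.4  2.4 11.5] [1.04 1.74 0.01] [[-0.0, 0.981, -0.193], [-0.001, -0.193, -0.981], [-1.0, 0.0, 0.001]]
[ -9.65 -10.53   4.37] 0.09
```

Request:
{"fn": "servo_tool", "kwargs": {"deltas": [[[0, 0, 0], [0.1, 0, 0], 0], [[0, 0, 0], [0.15, 0, 0], 0], [[0, 0, 0], [0.15, 0, 0], 0]]}}

```text
clock: 38.5
tool_pos: [0.6087, -0.0756, 0.0635]
orientation: [28.9, 89.9, -72.2]
force: [-5.8, 2.8, 13.3]
opening: 0.0116
```

Request:
{"fn": "servo_tool", "kwargs": {"deltas": [[[0, 0, 0], [0, 0, 0], 4], [[0, 0, 0], [0, 0, 0], 4], [[0, 0, 0], [0, 0, 0], 4], [[0, 0, 0], [-1, 0, 0], 4], [[0, 0, 0], [-3, 0, 0], 4]]}}

```text
clock: 39.0
tool_pos: [0.6075, -0.0757, 0.0925]
orientation: [-46.8, 89.8, -147.9]
force: [-0.3, 0.2, 0.7]
opening: 0.0388
```

Request:
{"fn": "servo_tool", "kwargs": {"deltas": [[[0, 0, 0], [-4, 0, 0], 4], [[0, 0, 0], [-8, -2, -4], 5], [[0, 0, 0], [-8, -5, -8], 5], [[0, 0, 0], [-8, -8, -12], 5], [[0, 0, 0], [-8, -12, -16], 5]]}}

```text
clock: 39.5
tool_pos: [0.5283, 0.0942, 0.1736]
orientation: [-37.1, 89.9, -138.3]
force: [0.3, 1.1, 0.5]
opening: 0.0501
```

```bash
python3 st.py .497 -.098 .16 78.8
python3 - <<'E'
from h import *
t=snap('top','t8.png')['image'];s=snap('side','s8.png')['image']
a=cv2.resize(t[158:268,365:490],None,fx=3.2,fy=3.2); b=cv2.resize(s[110:224,290:430],None,fx=2.8,fy=2.8)
c=np.zeros((360,800,3),np.uint8); c[:352,:400]=a; c[:b.shape[0],405:405+b.shape[1]]=b; cv2.imwrite('pics/c8.png',c[:,:,::-1])
E
```

```text
39.5 [0.52834 0.09421 0.17357] 0.0501 [0.3 1.1 0.5] [ 0.14 -0.05  0.04] [[-0.001, 0.981, -0.193], [-0.001, -0.193, -0.981], [-1.0, -0.001, 0.001]]
[ 1.38  0.64 19.46] 0.06
```

View pics/c8.png

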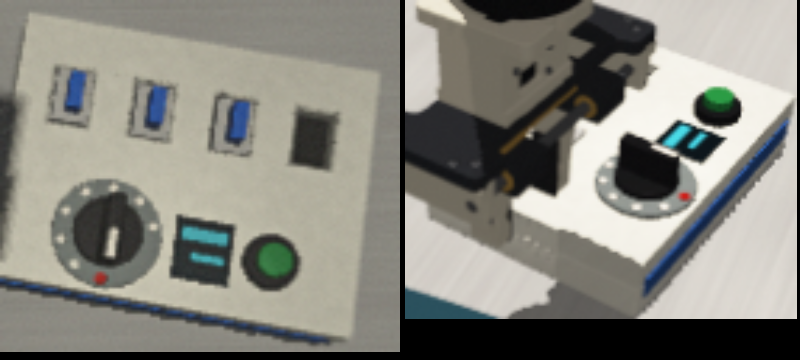

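Request:
{"fn": "servo_tool", "kwargs": {"deltas": [[[0, 0, 0], [0.5, 0, 4], 5], [[0, 0, 0], [1.3, 0.2, 8], 5], [[0, 0, 0], [1.3, 0.4, 12], 5], [[0, 0, 0], [1.3, 0.64, 16], 5], [[0, 0, 0], [1.3, 0.64, 19.4], 5]]}}

```text
clock: 40.1
tool_pos: [0.496, -0.0973, 0.1614]
orientation: [-51.8, 89.9, -152.7]
force: [1.3, 0.2, 0.5]
opening: 0.0502
```

Request:
{"fn": "servo_tool", "kwargs": {"deltas": [[[0, 0, 0], [0, 0, 0], 5], [[0, 0, 0], [0, 0, 0], 5]]}}

```text
clock: 40.3
tool_pos: [0.496, -0.0984, 0.1618]
orientation: [-40.4, 89.9, -141.3]
force: [-0.2, 0.4, 0.1]
opening: 0.0496
```

```bash
python3 st.py .497 -.0978 .08 78.8
```

```text
40.3 [ 0.49597 -0.09838  0.16184] 0.0496 [-0.2  0.4  0.1] [ 0.04 -0.03  0.02] [[-0.001, 0.982, -0.19], [-0.001, -0.19, -0.982], [-1.0, -0.001, 0.001]]
[ 8.18  0.1  -0.09] 0.24
```

Request:
{"fn": "servo_tool", "kwargs": {"deltas": [[[0.2, 0, 0], [3, 0.1, -0.08], 5], [[0.2, 0, 0], [6, 0.1, -0.08], 5], [[0.2, 0, 0], [8, 0.1, -0.08], 5], [[0.2, 0, 0], [8, 0.1, -0.08], 4], [[0.2, 0, 0], [8, 0.1, -0.08], 3]]}}

```text
clock: 40.8
tool_pos: [0.4976, -0.0973, 0.0823]
orientation: [-33.7, 89.9, -134.8]
force: [0.6, 0.3, -0.2]
opening: 0.0391
```

Request:
{"fn": "servo_tool", "kwargs": {"deltas": [[[0, 0, 0], [0, 0.05, 0], 2], [[0, 0, 0], [0, 0.05, 0], 0], [[0, 0, 0], [0, 0.05, 0], 0], [[0, 0, 0], [0, 0.05, 0], 0], [[0, 0, 0], [0, 0.05, 0], 0]]}}

```text
clock: 41.3
tool_pos: [0.4987, -0.0974, 0.0832]
orientation: [19.1, 89.9, -82.0]
force: [-0.7, 0.7, 6.3]
opening: 0.0138
```

```bash
python3 st.py .497 -.0978 .08 78.8
```

```text
41.3 [ 0.49866 -0.09742  0.08315] 0.0138 [-0.7  0.7  6.3] [ 0.22  0.46 -0.05] [[0.0, 0.981, -0.192], [-0.001, -0.192, -0.981], [-1.0, 0.0, 0.001]]
[ 0.32 -0.16  0.07] 0.12
```

Request:
{"fn": "servo_tool", "kwargs": {"deltas": [[[7, 0, 0], [0, -0.1, 0], 0], [[14, 0, 0], [0, -0.1, 0], 0], [[21, 0, 0], [0, -0.1, 0], 0], [[28, 0, 0], [0, -0.1, 0], 0], [[36, 0, 0], [0, -0.1, 0], 0]]}}

```text
clock: 41.8
tool_pos: [0.4977, -0.0986, 0.0833]
orientation: [48.7, 89.8, -88.6]
force: [2.8, -11.7, -2.1]
opening: 0.0136
```

Request:
{"fn": "servo_tool", "kwargs": {"deltas": [[[0, 0, 0], [0, 0, 0], 0], [[0, 0, 0], [0, 0, 0], 0], [[0, 0, 0], [0, 0, 0], 0]]}}

```text
clock: 42.1
tool_pos: [0.4978, -0.0988, 0.0832]
orientation: [49.0, 89.8, -88.3]
force: [0.5, -3.3, -2.1]
opening: 0.014
```

```bash
python3 st.py .497 -.0978 .08 42.8
```

```text
42.1 [ 0.49775 -0.09883  0.08323] 0.014 [ 0.5 -3.3 -2.1] [-1.11 -0.47  0.02] [[0.0, 0.678, -0.735], [-0.003, -0.735, -0.678], [-1.0, 0.002, 0.002]]
[ 0.32 -0.13 -0.02] -0.08
```

Click 1. Clicks 2 and 3:

Request:
{"fn": "servo_tool", "kwargs": {"deltas": [[[7, 0, 0], [0, 0, 0], 0], [[14, 0, 0], [0, 0, 0], 0], [[21, 0, 0], [0, 0, 0], 0], [[28, 0, 0], [0, 0, 0], 0], [[36, 0, 0], [0, 0, 0], 0]]}}

```text
clock: 42.6
tool_pos: [0.4963, -0.0995, 0.0832]
orientation: [52.2, 89.7, -121.3]
force: [-4.6, -5.0, 4.8]
opening: 0.0138
```

Request:
{"fn": "servo_tool", "kwargs": {"deltas": [[[0, 0, 0], [0, 0, 0], 0], [[0, 0, 0], [0, 0, 0], 0], [[0, 0, 0], [0, 0, 0], 0]]}}

```text
clock: 42.9
tool_pos: [0.4963, -0.0995, 0.0832]
orientation: [51.8, 89.7, -121.5]
force: [0.3, -2.7, 0.2]
opening: 0.0141
```

Request:
{"fn": "servo_tool", "kwargs": {"deltas": [[[7, 0, 0], [0, 0, 0], 0], [[14, 0, 0], [0, 0, 0], 0], [[21, 0, 0], [0, 0, 0], 0], [[28, 0, 0], [0, 0, 0], 0], [[36, 0, 0], [0, 0, 0], 0]]}}

```text
clock: 43.4
tool_pos: [0.4947, -0.0993, 0.0832]
orientation: [67.1, 89.6, -142.4]
force: [-7.3, 2.1, 7.4]
opening: 0.0137
```

Request:
{"fn": "servo_tool", "kwargs": {"deltas": [[[0, 0, 0], [0, 0, 0], 0], [[0, 0, 0], [0, 0, 0], 0], [[0, 0, 0], [0, 0, 0], 0]]}}

```text
clock: 43.7
tool_pos: [0.4946, -0.0992, 0.0832]
orientation: [65.6, 89.6, -143.7]
force: [-1.7, -1.5, 2.1]
opening: 0.0133
```

```bash
python3 st.py .497 -.0978 .08 -29.2
```

```text
43.7 [ 0.49461 -0.09925  0.08321] 0.0133 [-1.7 -1.5  2.1] [-0.19  0.38  0.01] [[-0.006, -0.49, -0.872], [-0.004, -0.872, 0.49], [-1.0, 0.006, 0.003]]
[ 0.32 -0.25 -0.14] -0.12
```

Request:
{"fn": "servo_tool", "kwargs": {"deltas": [[[0, 0, 0], [0, 0, 0], 2], [[0, 0, 0], [0, 0, 0], 3], [[0, 0, 0], [0, 0, 0], 4], [[0, 0, 0], [0, 0, 0], 4], [[0, 0, 0], [0, 0, 0], 4]]}}

```text
clock: 44.2
tool_pos: [0.4947, -0.0992, 0.0832]
orientation: [65.7, 89.6, -143.6]
force: [-0.1, 0.2, -0.4]
opening: 0.0395
```

Request:
{"fn": "servo_tool", "kwargs": {"deltas": [[[0, 0, 0], [-1, 0, 0], 4], [[0, 0, 0], [-4, 0, 0], 4], [[0, 0.2, -0.4], [-7, 0, 0], 3], [[0, 0.2, -0.4], [-7, 4, -1.3], 1], [[0, 0.2, -0.4], [-7, 8, -2.6], 0]]}}

```text
clock: 44.7
tool_pos: [0.4796, -0.1816, 0.1558]
orientation: [-148.0, 89.7, 2.8]
force: [-0.5, -0.4, 0.3]
opening: 0.0214
```

Request:
{"fn": "servo_tool", "kwargs": {"deltas": [[[0, 0, 0], [0, 4, -1.3], 0], [[0, 0, 0], [0, 4, -1.3], 0], [[0, 0, 0], [0, 4, -1.3], 0]]}}

```text
clock: 45.0
tool_pos: [0.4712, -0.2238, 0.1564]
orientation: [-148.7, 89.7, 2.0]
force: [0.1, 0.2, 0.4]
opening: 0.0017
```

```bash
python3 st.py .4696 -.2253 .085
python3 - <<'E'
from h import *
t=snap('top','t9.png')['image'];s=snap('side','s9.png')['image']
a=cv2.resize(t[158:268,365:490],None,fx=3.2,fy=3.2); b=cv2.resize(s[110:224,290:430],None,fx=2.8,fy=2.8)
c=np.zeros((360,800,3),np.uint8); c[:352,:400]=a; c[:b.shape[0],405:405+b.shape[1]]=b; cv2.imwrite('pics/c9.png',c[:,:,::-1])
E
```

```text
45.0 [ 0.47116 -0.22383  0.1564 ] 0.0017 [0.1 0.2 0.4] [ 0.15 -0.09 -0.01] [[0.005, -0.489, -0.872], [0.0, -0.872, 0.489], [-1.0, -0.003, -0.004]]
[7.14 0.22 0.1 ]
```

View pics/c9.png

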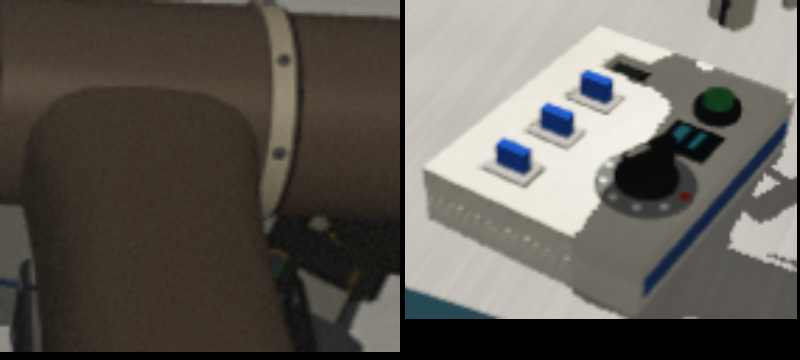

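Side view: three cassettes seated alike, feet flush (513,160), (557,125), (597,92). I'll verify the dial mark numerically before pressing.

Run:
```python
from h import *
S=snap('side'); im=S['image'].astype(float)
for dc in((.4965,-.0985),(.4928,-.0956)):
  for k in range(8):
    h=np.radians(180-36*k-11.2); v=[]
    for d in(.012,.016,.020,.024):
        u=proj(S,(dc[0]+d*np.cos(h),dc[1]+d*np.sin(h),.104)).round().astype(int); v.append(int(im[u[1],u[0]].mean()))
    print(k,v,u)
W=(360,130,415,175); cv2.imwrite('pics/d9.png',cv2.resize(S['image'][W[1]:W[3],W[0]:W[2]],None,fx=9,fy=9,interpolation=cv2.INTER_CUBIC)[:,:,::-1])
```

```text
0 [11, 8, 11, 19] [386 164]
1 [11, 10, 11, 10] [381 167]
2 [32, 11, 11, 10] [374 167]
3 [113, 132, 100, 71] [369 164]
4 [233, 237, 237, 238] [366 161]
5 [237, 236, 236, 236] [368 157]
6 [239, 237, 236, 237] [372 155]
7 [175, 233, 237, 234] [379 155]
0 [8, 11, 9, 55] [387 165]
1 [10, 11, 10, 11] [382 168]
2 [10, 10, 10, 10] [375 168]
3 [51, 106, 79, 20] [370 166]
4 [123, 188, 232, 237] [367 162]
5 [233, 237, 236, 236] [369 158]
6 [239, 238, 237, 236] [373 156]
7 [31, 105, 177, 115] [380 156]
```

View pics/d9.png

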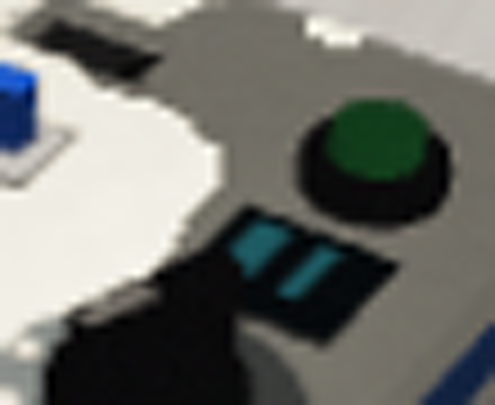

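The pointer line at (368–378, 162–165) matches mark 3. Now the button.

Request:
{"fn": "servo_tool", "kwargs": {"deltas": [[[0, 0, 0], [2, 0.2, 0.1], 0], [[0, 0, 0], [4, 0.2, 0.1], 0], [[0, 0, 0], [6, 0.2, 0.1], 0], [[0, 0, 0], [7, 0.2, 0.1], 0], [[0, 0, 0], [7, 0.2, 0.1], 0]]}}

```text
clock: 45.65
tool_pos: [0.4696, -0.2226, 0.085]
orientation: [-137.2, 89.9, 13.8]
force: [-0.2, -0.2, 0.3]
opening: 0.0004
```

Request:
{"fn": "servo_tool", "kwargs": {"deltas": [[[0, 0, 0], [0.2, 0, 0], 0], [[0, 0, 0], [0.4, 0, 0], 0], [[0, 0, 0], [0.6, 0, 0], 0], [[0, 0, 0], [0.8, 0, 0], 0], [[0, 0, 0], [0.8, 0, 0], 0]]}}

```text
clock: 46.15
tool_pos: [0.4703, -0.2226, 0.0774]
orientation: [-143.2, 89.8, 7.8]
force: [-0.0, 3.0, 3.5]
opening: 0.0005
```

```bash
python3 st.py .4696 -.2253 .068
```

```text
46.15 [ 0.47033 -0.22256  0.07744] 0.0005 [-0.   3.   3.5] [ 1.33 -0.35 -0.02] [[0.004, -0.485, -0.875], [0.001, -0.875, 0.485], [-1.0, -0.002, -0.003]]
[ 0.94  0.28 -0.07]
```

Request:
{"fn": "servo_tool", "kwargs": {"deltas": [[[0, 0, 0], [0.2, 0, 0], 0], [[0, 0, 0], [0.4, 0, 0], 0], [[0, 0, 0], [0.5, 0, 0], 0], [[0, 0, 0], [0.6, 0, 0], 0], [[0, 0, 0], [0.6, 0, 0], 0]]}}

```text
clock: 46.65
tool_pos: [0.4706, -0.2227, 0.0755]
orientation: [-157.4, 89.7, -6.4]
force: [-13.3, 12.6, 45.5]
opening: 0.0002
```

Request:
{"fn": "servo_tool", "kwargs": {"deltas": [[[0, 0, 0], [0.1, 0, 0], 0], [[0, 0, 0], [0.2, 0, 0], 0], [[0, 0, 0], [0.3, 0, 0], 0], [[0, 0, 0], [0.3, 0, 0], 0], [[0, 0, 0], [0.3, 0, 0], 0]]}}

```text
clock: 47.15
tool_pos: [0.4707, -0.2228, 0.0757]
orientation: [-163.6, 89.6, -12.4]
force: [-10.4, 9.8, 37.0]
opening: 0.0009
```

```bash
python3 st.py .4696 -.2253 .068
```

```text
47.15 [ 0.47067 -0.2228   0.07567] 0.0009 [-10.4   9.8  37. ] [ 4.06  4.01 -0.01] [[0.006, -0.483, -0.876], [-0.001, -0.876, 0.483], [-1.0, -0.002, -0.006]]
[ 0.77  0.27 -0.02]
```

Hard stop at .0755; I'll check that it's really the button's end of travel by backing off centred and reading the spring force step by step.

Request:
{"fn": "servo_tool", "kwargs": {"deltas": [[[0, 0, 0.3], [-0.4, 0, 0], 0], [[0, 0, 0.3], [-0.8, 0.1, 0], 0], [[0, 0, 0.3], [-1, 0.27, 0], 0], [[0, 0, 0.3], [-1, 0.27, 0], 0]]}}

```text
clock: 47.55
tool_pos: [0.469, -0.2254, 0.0855]
orientation: [149.7, 89.6, -59.1]
force: [-0.1, -0.2, -1.1]
opening: 0.0003
```

Request:
{"fn": "servo_tool", "kwargs": {"deltas": [[[0, 0, 0], [0.15, 0, 0], 0], [[0, 0, 0], [0.15, 0, 0], 0], [[0, 0, 0], [0.15, 0, 0], 0]]}}

```text
clock: 47.85
tool_pos: [0.4687, -0.2255, 0.0835]
orientation: [143.3, 89.6, -65.6]
force: [0.4, -0.8, 0.1]
opening: 0.0005
```

Request:
{"fn": "servo_tool", "kwargs": {"deltas": [[[0, 0, 0], [0.15, 0, 0], 0], [[0, 0, 0], [0.15, 0, 0], 0], [[0, 0, 0], [0.15, 0, 0], 0]]}}

```text
clock: 48.15
tool_pos: [0.4688, -0.2255, 0.0821]
orientation: [143.8, 89.6, -65.1]
force: [0.5, -0.1, 1.7]
opening: 0.0001
```

Request:
{"fn": "servo_tool", "kwargs": {"deltas": [[[0, 0, 0], [0.15, 0, 0], 0], [[0, 0, 0], [0.15, 0, 0], 0], [[0, 0, 0], [0.15, 0, 0], 0]]}}

```text
clock: 48.45
tool_pos: [0.4689, -0.2255, 0.0806]
orientation: [143.7, 89.6, -65.1]
force: [0.0, 0.5, 2.4]
opening: 0.0003
```

Request:
{"fn": "servo_tool", "kwargs": {"deltas": [[[0, 0, 0], [0.15, 0, 0], 0], [[0, 0, 0], [0.15, 0, 0], 0], [[0, 0, 0], [0.15, 0, 0], 0]]}}

```text
clock: 48.75
tool_pos: [0.4689, -0.2255, 0.0792]
orientation: [143.8, 89.6, -65.1]
force: [0.0, 0.1, 4.1]
opening: 0.0007
```

Request:
{"fn": "servo_tool", "kwargs": {"deltas": [[[0, 0, 0], [0.15, 0, 0], 0], [[0, 0, 0], [0.15, 0, 0], 0], [[0, 0, 0], [0.15, 0, 0], 0]]}}

```text
clock: 49.05
tool_pos: [0.4689, -0.2255, 0.0777]
orientation: [143.3, 89.6, -65.6]
force: [-1.3, 1.1, 3.5]
opening: 0.0005
```

```bash
python3 st.py .4696 -.2253 .068
```

```text
49.05 [ 0.46885 -0.22554  0.07767] 0.0005 [-1.3  1.1  3.5] [0.34 0.27 0.02] [[0.003, -0.483, -0.876], [-0.006, -0.876, 0.483], [-1.0, 0.004, -0.005]]
[ 0.97 -0.06 -0.05]
```

Contact starts at about .082 with a soft spring, so .0755 was the full 6 mm stop. One more full press, centred, then retreat.

Request:
{"fn": "servo_tool", "kwargs": {"deltas": [[[0, 0, 0], [0.15, 0, 0], 0], [[0, 0, 0], [0.3, 0, 0], 0], [[0, 0, 0], [0.4, 0, 0], 0], [[0, 0, 0], [0.4, 0, 0], 0], [[0, 0, 0], [0.4, 0, 0], 0]]}}

```text
clock: 49.55
tool_pos: [0.469, -0.2257, 0.0759]
orientation: [147.1, 89.6, -61.7]
force: [-8.1, 6.4, 27.5]
opening: 0.0002
```

Request:
{"fn": "servo_tool", "kwargs": {"deltas": [[[0, 0, 0], [-1, 0, 0], 0], [[0, 0, 0], [-4, 0, 0], 0], [[0, 0, 0], [-8, 0, 0], 0], [[0, 0, 0], [-12, 0, 0], 0], [[0, 0, 0], [-15, 0, 0], 0]]}}

```text
clock: 50.05
tool_pos: [0.4688, -0.2247, 0.2282]
orientation: [156.4, 89.5, -52.4]
force: [0.8, -0.4, -0.1]
opening: 0.0004
```

Request:
{"fn": "servo_tool", "kwargs": {"deltas": [[[0, 0, 0], [0, -4, 1], 0], [[0, 0, 0], [0, -8, 2], 0], [[0, 0, 0], [0, -12, 3], 0], [[0, 0, 0], [0, -16, 5], 0], [[0, 0, 0], [0, -20, 7], 0]]}}

```text
clock: 50.55
tool_pos: [0.5037, -0.0142, 0.2265]
orientation: [154.7, 89.5, -54.2]
force: [1.0, -1.2, 0.3]
opening: 0.0006
```

Request:
{"fn": "servo_tool", "kwargs": {"deltas": [[[0, 0, 0], [0, -4, 1], 0], [[0, 0, 0], [0, -8, 2], 0], [[0, 0, 0], [0, -12, 3], 0], [[0, 0, 0], [0, -16, 4], 0], [[0, 0, 0], [0, -16, 4], 0]]}}

```text
clock: 51.05
tool_pos: [0.5468, 0.1492, 0.2245]
orientation: [151.5, 89.5, -57.2]
force: [-1.0, -0.0, -0.2]
opening: 0.0004
```

```bash
python3 st.py
python3 - <<'E'
from h import *
t=snap('top','t10.png')['image'];s=snap('side','s10.png')['image']
a=cv2.resize(t[120:300,170:490],None,fx=2.4,fy=2.4); cv2.imwrite('pics/c10.png',a[:,:,::-1])
m=cv2.inRange(cv2.cvtColor(t,cv2.COLOR_RGB2HSV),(105,120,60),(125,255,255)); n,l,st,c=cv2.connectedComponentsWithStats(m)
print([(c[i].round(1).tolist(),int(st[i,4])) for i in range(1,n) if st[i,4]>25 and c[i][1]>100])
E
```

```text
51.05 [0.54679 0.14925 0.22445] 0.0004 [-1.  -0.  -0.2] [0.04 0.06 0.03] [[0.005, -0.48, -0.877], [-0.007, -0.877, 0.48], [-1.0, 0.004, -0.007]]
[([604.7, 114.7], 342), ([316.5, 134.2], 229), ([388.2, 185.7], 48), ([413.7, 190.5], 52), ([439.3, 195.1], 58), ([236.9, 273.3], 61)]
```

View pics/c10.png

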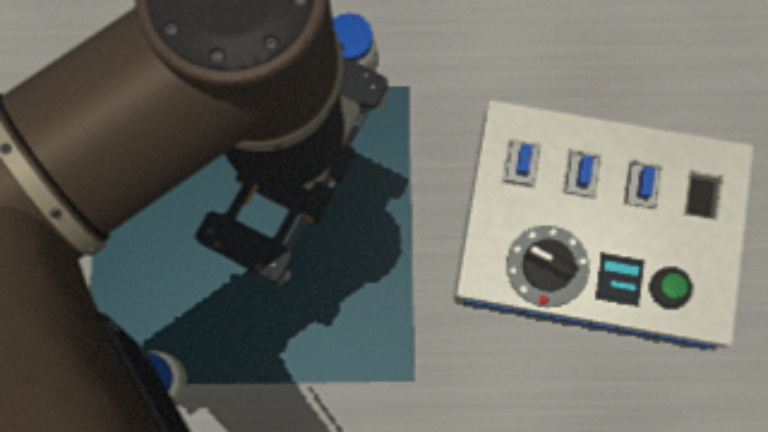

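The pointer (552,258)→(530,248) is on white mark 3, three cassettes are in pockets 0–2, and the button is back up. One numeric jar check in the side view, then hand-in.

Run:
```python
from h import *
for f in('pics/side0.png','pics/s10.png'):
    m=cv2.inRange(cv2.cvtColor(cv2.imread(f),cv2.COLOR_BGR2HSV),(105,120,60),(125,255,255)); n,l,st,c=cv2.connectedComponentsWithStats(m)
    print([(c[i].round(1).tolist(),int(st[i,4])) for i in range(1,n) if st[i,4]>250 and c[i][1]>180])
ctrl.close_job(); print('closed')
```

```text
[([113.9, 185.5], 1070), ([234.6, 197.6], 385), ([354.3, 346.2], 959), ([222.0, 354.9], 992)]
[([400.1, 184.1], 261), ([113.9, 185.5], 1068), ([234.6, 197.7], 380), ([354.3, 346.2], 957), ([222.0, 354.9], 991)]
the job is handed in; nothing more can be done
closed
```

The job is done and handed in at about 51 s on the robot's clock. I turned the dial from mark 7 back to the red zero. Then I loaded all three cassettes into pockets 2, 1 and 0 and pressed each to a firm stop. Last, I turned the dial click by click to 3 and pressed the start button.

**Last checks:**
- **Cassettes:** each stopped at 13–20 N, at about the height for a flush foot, and the last side view shows all three feet flush.
- **Dial:** the pointer lines up with white mark 3 in both camera views.
- **Start button:** I pressed it to its stop twice, because after the first press I wanted to be sure the stop was the button itself. Its soft spring starts about 6 mm above the stop, so both presses went all the way down. The wrist force peaked at about 45 N on the first press.
- **Jars:** the three caps are within 0.1 pixel of where they started in the side view.

**Disagreements:** the two cameras disagreed by 2–4 mm in y. I settled that by how the gripper met the parts and by viewing a held cassette over its pocket. I saw no knocked cassette and no grip slip. I viewed 13 pictures.

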